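# Hook the small shelf into its slotted post and press it home

### The arm

A 7-joint arm with a two-finger parallel gripper is mounted at the origin on the work surface. World frame = base frame: x ahead of the robot, y to its left, z up, the work surface at z = 0. Lengths are in m, angles in rad, forces in N, time in s.
With the tool pointing down it reaches from about 0.425 to 0.925 m from the base axis. Payload 6.8 kg.
Tool frame: the origin (TCP) lies at the very end of the fingers, on their centre line; the grasp point (between the pads) lies 19 mm behind it; z points along the fingers, y is the line along which they close (so a half turn about z gives the same grasp; the last joint's range is limited). The gripper opens to 85 mm and grips with 20 to 120 N. Pads are 22 mm wide; open, the fingers measure 114 mm over their backs; the gripper's body (76 mm by 85 mm) begins 54 mm behind the grasp point. The pads swing forward as they close: fully open they stand 13 mm farther back than shut.
Start: joints at [0.992, 0.477, 0.022, 1.555, -0.011, 1.109, -0.083], TCP at [0.306, -0.602, 0.193] pointing down, gripper open.
Joint ranges: [-2.96, 2.96], [-0.34, 2.1], [-1.41, 1.46], [0.24, 2.44], [-1.37, 4.51], [0.17, 1.92], [-2.96, 2.96]. Speed limits (rad/s): [2.39, 2.39, 3.14, 3.14, 3.14, 3.14, 3.14].

### API

Orientations are given as a unit quaternion [w, x, y, z].
In Python, from station import get_obs, read_camera, hand_in gives the robot as it stands.
- The arm moves only by the tool arm_command, never from a script. Its argument "commands" is one flat list of numbers, 7 for each row, row after row: the shift along the tool's x, y, z in m, then the turn, a rotation vector about the tool's x, y, z in degrees, then the opening, from 0 (shut) to 1 (fully open). In form: [tx, ty, tz, rx, ry, rz, fingers, tx, ty, tz, rx, ry, rz, fingers, ...]. A call has 1 to 8 rows; each row is the pose to reach, as a shift and turn from the pose commanded when the call began, along the tool's axes at that moment; what a row does not reach only later rows make up. A row lasts 1/10 s, in which the tool goes at most 50 mm and 8.59 degrees, less where a joint would pass 70% of its speed; a pose out of reach is approached as far as the arm can. A call with a gripper value outside its range is refused whole. The fingers move at their own pace and stop on an object; "force" is the grip in N (left out, the last holds). Time passes only in rows, so rows that repeat a pose let the fingers close. It gives the time, the measured TCP pose, the force, the opening and the grip force at its end, in the units of the state.
- get_obs(): the state, without advancing time (a new reading comes with each control period).
- read_camera(name): name is "scene" or "side" or "wrist"; returns a dict with "img" (480x640x3 uint8, red, green, blue), "camera_matrix" (3x3 intrinsics, pixels), "pose" (4x4, takes a point from camera to world coordinates). Camera axes: x right, y down, z forward; pixel columns grow to the right and rows downward; lengths in m; the calibration is good to about 2 mm. A picture is of the moment at which its call begins. There is no depth.
- hand_in(): hands the job in; it is judged then, once.
The state is a dict: "t": time; "q": joint angles; "joint_vel": joint speeds; "joint_torque": joint torques, N m; "eef_pos": TCP position; "tool_rot": TCP orientation; "contact_force": force on the tool from outside, world axes, zero at the start; "torque": the same for the moment, N m; "gripper_width": opening from 0.0 (shut) to 1.0 (fully open); "grasp_force": force on a finger pad.
Only numpy, scipy, OpenCV 4.12 (cv2) and the standard library are available. Lean on these libraries where they do the work, as an engineer would, in place of code of your own. Each camera call takes 0.05 s, during which the arm holds its last target. There are 200 camera calls.

### The job

Pick up the teal hook-in shelf by its white rib, hook both its claws into the two slots of the steel post, under the wooden top board, and let go so that it hangs there on the red catch; then press it down until it snaps past the catch and sits fully home and level. Let go of it, and leave the other things on the counter where they stand.

Things in the scene. Friction and masses are not known exactly. Their poses are not given: they have to be found in the camera images.
- bracket: Teal hook-in shelf, loose, about 0.25 kg, standing on its floor board. Origin: foot of its rear face, mid-width, level with the underside; x towards its claws (into the post when mounted), y along its width, z up. Floor board x -110 to 0, 110 wide, 6 thick; back plate 70 wide, 110 high, 6 thick (x -6 to 0). Centre of mass about x -36, z 39.
- rib (a point): Middle of the top of the shelf's white rib, the part to hold it by: 18 thick (in y), 80 long in x (shelf x -106 to -26), from the floor board at z 6 up to z 62 (shelf axes and origin).
- ledge (a point): Middle of the top of the shelf's thumb ledge, for pressing it down: at shelf x -15, z 110. The ledge is 30 deep (x -30 to 0), 60 wide, 8 thick.
- claws (a point): On the shelf's rear face, underside of the lower claw's neck (z 30). Two steel claws at y 0, 10 wide; the upper is 60 above the lower. Each: neck x 0 to 7, 10 high, then a downturned tip x 7 to 13, from 18 below to 10 above the neck's underside. A round bump (radius 4, centre x 13, shelf z 26) on the lower tip snaps under the catch.
- post: Steel slotted post, fixed on a foot plate (12 thick, x -40 to 100, 120 wide). Origin: on the counter under the post; x points from the slotted front face to the open back, z up. Front face flat at x -20, 60 wide, sheet 5 thick. The red sprung nose (radius 4) is behind the lower slot at z 102.
- slots (a point): Middle of the lower edge of the lower slot, on the post's front face, at z 100. The two slots are 15 wide, mid-width: z 100 to 138 and z 160 to 198.
- board_edge (a point): Middle of the lower front edge of the post's fixed wooden top board: underside at z 305, overhanging the front face by 22 (post x -42 to 65), 200 wide, 14 thick, two small jars on it up to z 386. It blocks an upright gripper from pressing near the post: lean the tool back, away from the post.
- post_seat (a point): Point on the front face, mid-width, z 70, axes as the post's: the shelf's origin and axes when fully home. Claws go straight in with the shelf 18 to 28 mm higher (best 23) until its back meets the post; then lowered it stops on the catch about 11 mm above home, hooked, and can be let go. About 10 to 18 N down on the ledge locks it; pushing far from the post tends to jam.
- catch (a joint): Travel of the red sprung catch, m: 0 at rest, up to 0.007 pushed back; near 0 again when the shelf is locked under it.
- egg_cup: White ceramic egg cup, 50 across, 65 high, upright; origin under its foot. Leave alone.
- socket: Stainless steel drive socket standing on end, 26 across, 45 high; origin underneath. Leave alone.
- driver_handle: Purple plastic screwdriver handle without blade, standing on end, 30 across, 98 high; origin underneath. Leave alone.
- blender_jar: Glass blender jar, upright, 140 across at the rim, 200 high, handle towards its y; origin underneath. Leave alone.
- mug: Blue ceramic mug, 80 across, 90 high; origin underneath. Leave alone.
Not all that is in view belongs to the job. Leave any green or purple look-alike of the bracket alone.

How it is judged:
On the way, in this order (a step that is already met when the one before it is completed fails the run):
1. the shelf is lifted off the counter (height (world z) of bracket above 0.04 m), for 0.1 s.
2. the shelf hangs in the slots on the catch, let go, still above its home position (x of bracket in the frame of post_seat between -0.005 and 0.004 m and y of bracket in the frame of post_seat between -0.005 and 0.005 m and z of bracket in the frame of post_seat between 0.006 and 0.032 m and contact force between the fingers and bracket below 0.1 N), for 0.1 s.
At the end, for the whole second after the job is handed in: The shelf hangs on the post, level within 6 degrees and at rest, its origin within 4 mm in height and 5 mm sideways of the home point, rear face against the post (4 to 5 mm), the catch sprung back to less than 3 mm over the lower claw (x of bracket in the frame of post_seat between -0.005 and 0.004 m and y of bracket in the frame of post_seat between -0.005 and 0.005 m and z of bracket in the frame of post_seat between -0.004 and 0.004 m and angle between bracket's own z axis and vertical below 0.1 rad and value of joint catch below 0.003 m and linear speed of bracket below 0.02 m/s); the robot touches nothing.
It fails at once if another thing on the counter is moved by more than 30 mm (distance of any of egg_cup, socket, driver_handle, blender_jar, mug from where it was at the start of the episode above 0.03 m).
It fails at once if another thing on the counter is tipped over (angle between any of egg_cup, socket, driver_handle, blender_jar, mug's own z axis and vertical above 0.6 rad).
It also fails if it takes over 58 s, if anything falls off the work surface, if the arm or the gripper's body presses on something with over 40 N, if the wrist force passes 120 N, or if a joint passes its speed limit or range.

## Working session

There is one attempt and no reset: what is moved stays moved. The work goes in short steps, Python scripts to look and compute and a tool call to move; the robot and the scene stay as the last step left them, time stands still between calls to the robot, and variables do not carry over. Pictures are saved under pics/ and viewed, at most 10 in all, crops included, and the job is handed in when it is done.

Besides the shell and the picture viewer there is one more tool, called after ">>>" as name(argument=value, ...) on one line, values as JSON. arm_command: Moves the arm, as the interface text tells. Its arguments: {"type":"object","properties":{"commands":{"type":"array","items":{"type":"number"}},"force":{"type":"number"}},"required":["commands"]}

```bash
mkdir -p pics; ls
cat > h.py <<'E'
import numpy as np,cv2,json
from station import get_obs,read_camera
def snap(n,f):
    c=read_camera(n); cv2.imwrite(f'pics/{f}.png',c['img'][:,:,::-1]); np.savez(f'pics/{f}.npz',**c); return c
def ray(c,u,v):
    K=c['camera_matrix'];P=c['pose'];d=P[:3,:3]@np.linalg.inv(K)@[u,v,1];return P[:3,3],d
def onz(c,u,v,z):
    o,d=ray(c,u,v);return o+d*(z-o[2])/d[2]
def tri(c1,p1,c2,p2):
    o1,d1=ray(c1,*p1);o2,d2=ray(c2,*p2)
    s=np.linalg.lstsq(np.c_[d1,-d2],o2-o1,rcond=None)[0];a=o1+d1*s[0];b=o2+d2*s[1];return (a+b)/2,np.linalg.norm(a-b)
E
python3 -c "
from h import *
for n in ['scene','side']:
    c=snap(n,n);print(n,c['pose'].round(3).tolist(),c['camera_matrix'].tolist())
o=get_obs();print({k:np.round(o[k],3).tolist() for k in o})
"
```

```text
pics
scene [[-0.835, 0.395, -0.383, 1.095], [0.55, 0.609, -0.572, 0.642], [0.008, -0.688, -0.725, 0.978], [0.0, 0.0, 0.0, 1.0]] [[462.760662929758, 0.0, 318.619835285017], [0.0, 462.760662929758, 242.21603675884842], [0.0, 0.0, 1.0]]
side [[0.997, -0.051, 0.061, 0.578], [-0.078, -0.493, 0.866, -1.109], [-0.014, -0.868, -0.496, 0.829], [0.0, 0.0, 0.0, 1.0]] [[562.9945056094716, 0.0, 317.470708653947], [0.0, 562.9945056094716, 238.20298411620848], [0.0, 0.0, 1.0]]
{'t': 0.1, 'q': [0.992, 0.478, 0.022, 1.556, -0.012, 1.109, -0.083], 'joint_vel': [-0.001, -0.0, 0.002, -0.003, -0.001, 0.0, -0.0], 'joint_torque': [0.004, -59.776, 1.613, -28.195, 0.013, 0.005, -0.0], 'eef_pos': [0.306, -0.601, 0.192], 'tool_rot': [-0.001, 0.972, 0.233, -0.0], 'contact_force': [0.599, -0.137, 0.475], 'torque': [-0.045, 0.04, 0.057], 'grasp_force': 0.0, 'gripper_width': 1.0}
```

View pics/scene.png

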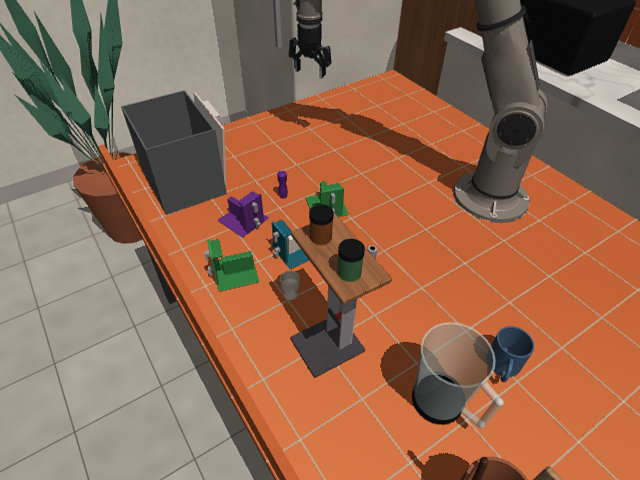

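View pics/side.png

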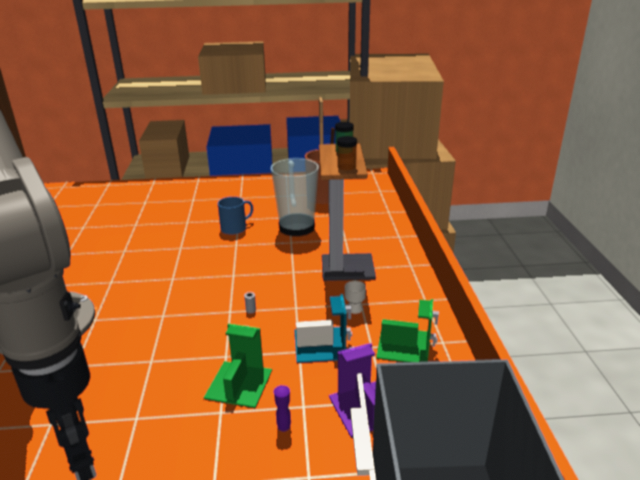

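```bash
python3 -c "
from h import *
a=cv2.imread('pics/scene.png')[180:390,200:410];b=cv2.imread('pics/side.png')[160:370,230:440]
cv2.imwrite('pics/crop.png',np.hstack([cv2.resize(x,(400,400),interpolation=cv2.INTER_CUBIC) for x in (a,b)]))
s=cv2.imread('pics/scene.png');d=cv2.imread('pics/side.png')
c=dict(np.load('pics/side.npz'));c0=dict(np.load('pics/scene.npz'))
for n,im,cc in (('scene',s,c0),('side',d,c)):
    h=cv2.cvtColor(im,cv2.COLOR_BGR2HSV)
    m=cv2.inRange(h,(90,120,40),(104,255,255))
    k,l,st,ce=cv2.connectedComponentsWithStats(m)
    for i in range(1,k):
        if st[i,4]>30: print(n,st[i],ce[i].round(1))
for p in ((322,278),(325,256),(372,256),(375,279)): print('plate',onz(c,*p,0.012).round(3))
for p in ((292,341),(364,348),(316,376)): print('plate sc',onz(c0,*p,0.012).round(3))
for n,p in dict(egg=(355,312),socket=(250,314),driver=(283,428),tealfl=(297,357),tealfr=(343,358)).items(): print(n,onz(c,*p,0).round(3))
"
```

```text
scene [272 220  37  48 633] [287.4 246. ]
side [ 296  295   51   67 1108] [327.2 337.8]
plate [0.674 0.109 0.012]
plate [0.692 0.218 0.012]
plate [0.821 0.204 0.012]
plate [0.81  0.091 0.012]
plate sc [0.817 0.118 0.012]
plate sc [0.684 0.228 0.012]
plate sc [0.818 0.226 0.012]
egg [ 0.742 -0.027  0.   ]
socket [ 0.489 -0.011  0.   ]
driver [ 0.56  -0.367 -0.   ]
tealfl [ 0.595 -0.174  0.   ]
tealfr [ 0.694 -0.187  0.   ]
```

View pics/crop.png

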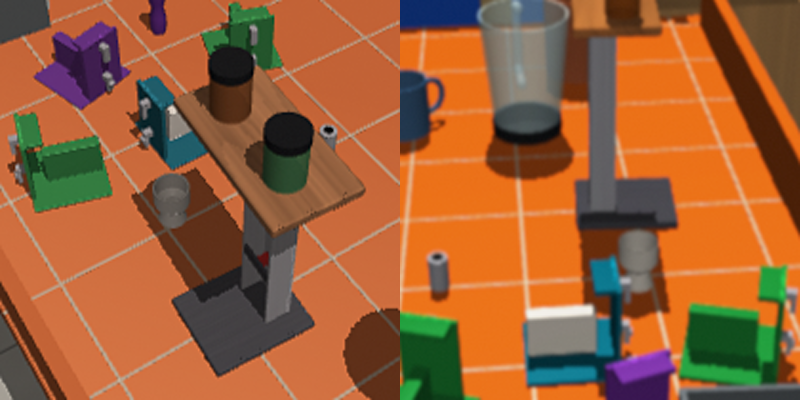

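```bash
python3 -c "
from h import *
c=dict(np.load('pics/side.npz'));c0=dict(np.load('pics/scene.npz'))
for p in ((297,322.5),(332,320)): print('rib',onz(c,*p,0.062).round(4))
s=cv2.imread('pics/scene.png');d=cv2.imread('pics/side.png')
for n,im,cc,roi in (('scene',s,c0,(280,290,100,100)),('side',d,c,(315,245,70,40))):
    x,y,w,hh=roi
    h=cv2.cvtColor(im,cv2.COLOR_BGR2HSV)[y:y+hh,x:x+w]
    m=cv2.inRange(h,(0,0,0),(180,60,140));m=cv2.morphologyEx(m,cv2.MORPH_OPEN,np.ones((3,3)))
    ct=max(cv2.findContours(m,0,1)[0],key=cv2.contourArea)
    print(n,'foot',(cv2.approxPolyDP(cv2.convexHull(ct),1.5,True)[:,0]+[x,y]).tolist())
h=cv2.cvtColor(s,cv2.COLOR_BGR2HSV);print(h[285,345],h[295,347],h[240,300],h[265,380],h[400,300], h[245,305])
m=cv2.inRange(h,(5,60,50),(16,190,200));m[:195]=0;m[310:]=0;m[:,:285]=0;m[:,400:]=0;m=cv2.morphologyEx(m,cv2.MORPH_OPEN,np.ones((3,3)))
ct=max(cv2.findContours(m,0,1)[0],key=cv2.contourArea);print('board',cv2.approxPolyDP(cv2.convexHull(ct),1.5,True)[:,0].tolist())
cv2.imwrite('pics/bd.png',np.hstack([cv2.resize(s[200:320,285:400],None,fx=3.5,fy=3.5),cv2.resize(s[300:380,285:375],None,fx=4,fy=5.25)]))
"
```

```text
rib [ 0.5992 -0.1332  0.062 ]
rib [ 0.6759 -0.1318  0.062 ]
scene foot [[331, 290], [355, 301], [363, 350], [337, 365], [314, 375], [291, 337], [328, 291]]
side foot [[323, 256], [330, 245], [341, 245], [369, 254], [374, 277], [325, 279]]
[ 12 145 135] [ 12 147 144] [ 12 146 150] [ 11 162 148] [ 10 174 213] [ 12 145 151]
board [[399, 195], [399, 282], [342, 304], [293, 238], [285, 222], [285, 198], [287, 195]]
```

View pics/bd.png

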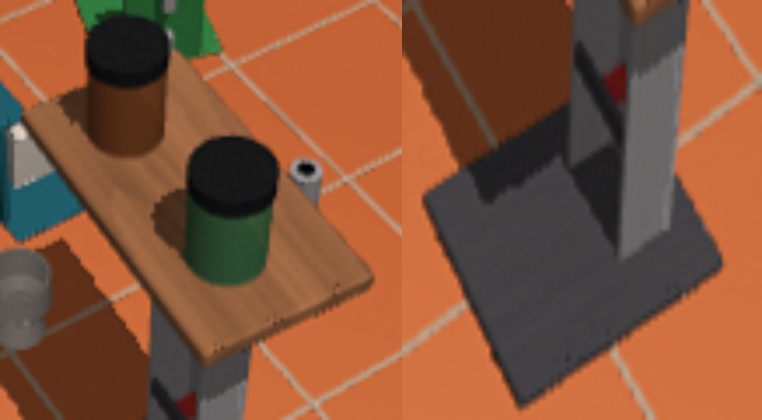

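```bash
python3 -c "
from h import *
c=dict(np.load('pics/side.npz'));c0=dict(np.load('pics/scene.npz'))
def fit(names,loc,P):
    loc=np.array(loc);P=np.array(P)[:,:2]
    a,b=loc-loc.mean(0),P-P.mean(0)
    th=np.arctan2((a[:,0]*b[:,1]-a[:,1]*b[:,0]).sum(),(a*b).sum())
    R=np.array([[np.cos(th),-np.sin(th)],[np.sin(th),np.cos(th)]]);t=P.mean(0)-R@loc.mean(0)
    print(names,np.degrees(th).round(2),t.round(4),((loc@R.T+t)-P).round(4).tolist())
fit('board',[(.065,-.1),(.065,.1),(-.042,.1)],[onz(c0,*p,.319) for p in ((291.3,232),(344.1,300.5),(391.3,278.6))])
fit('foot sc',[(.1,-.06),(.1,.06),(-.04,.06)],[onz(c0,*p,.012) for p in ((290.6,337.7),(314.4,375),(364.4,350))])
fit('foot side',[(-.04,-.06),(-.04,.06),(.1,.06),(.1,-.06)],[onz(c,*p,.012) for p in ((322.5,277),(323.5,255.5),(369.5,254),(374.5,275.5))])
"
```

```text
board -3.44 [0.7185 0.1708] [[0.0003, -0.0027], [0.0027, 0.0016], [-0.003, 0.0011]]
foot sc -3.55 [0.7194 0.171 ] [[0.0005, -0.0039], [0.0029, 0.0031], [-0.0034, 0.0008]]
foot side -3.2 [0.7178 0.1661] [[-0.0012, -0.0054], [-0.0065, 0.0076], [0.0052, 0.0047], [0.0025, -0.0069]]
```

```bash
cat >> h.py <<'E'
from scipy.spatial.transform import Rotation as Ro
def Rt(yaw,lean): # degrees; tool x ahead, y=-shelf y, z down leaning so tool top is back
    return Ro.from_euler('z',yaw,degrees=True)*Ro.from_euler('y',-lean,degrees=True)*Ro.from_quat([1,0,0,0])
def cmd(pos,R,o=None):
    o=o or get_obs();q=o['tool_rot'];C=Ro.from_quat([q[1],q[2],q[3],q[0]])
    t=C.inv().apply(np.array(pos)-o['eef_pos']);r=(C.inv()*R).as_rotvec(degrees=True)
    print('eef',np.round(o['eef_pos'],4),'t',round(o['t'],2),'cmd',t.round(4),r.round(2),'F',np.round(o['contact_force'],1))
E
python3 -c "
from h import *
R=Rt(-3,20);print(R.apply([0,0,1]))
cmd(np.array([.63,-.132,.046])-R.apply([0,0,1])*.17,R)"
```

```text
[ 0.34155142 -0.01789995 -0.93969262]
eef [ 0.3059 -0.601   0.1924] t 0.1 cmd [ 0.4512 -0.3001 -0.0129] [-5.32 19.57 29.65] F [ 0.6 -0.1  0.5]
```

>>> arm_command(commands=[0.225, -0.15, -0.03, -2.6, 9.8, 14.8, 1, 0.225, -0.15, -0.03, -2.6, 9.8, 14.8, 1, 0.45, -0.3, -0.013, -5.3, 19.6, 29.6, 1, 0.45, -0.3, -0.013, -5.3, 19.6, 29.6, 1, 0.45, -0.3, -0.013, -5.3, 19.6, 29.6, 1, 0.45, -0.3, -0.013, -5.3, 19.6, 29.6, 1, 0.45, -0.3, -0.013, -5.3, 19.6, 29.6, 1, 0.45, -0.3, -0.013, -5.3, 19.6, 29.6, 1])

```text
t: 0.9
eef_pos: [0.5021, -0.2516, 0.2057]
tool_rot: [0.005, 0.984, -0.025, 0.174]
contact_force: [0.9, -0.8, -0.0]
gripper_width: 1.001
grasp_force: 0.0
```

>>> arm_command(commands=[0, 0, 0, 0, 0, 0, 1])

```text
t: 1.0
eef_pos: [0.5052, -0.2455, 0.2059]
tool_rot: [0.003, 0.984, -0.02, 0.175]
contact_force: [-0.2, 0.7, -0.1]
gripper_width: 1.0
grasp_force: 0.0
```

```bash
python3 -c "
from h import *
R=Rt(-3,20)
cmd(np.array([.63,-.132,.046])-R.apply([0,0,1])*.17,R)"
```

```text
eef [ 0.5052 -0.2455  0.2059] t 1.0 cmd [ 0.0582 -0.1191  0.0216] [-0.28 -0.12  0.67] F [-0.2  0.7 -0.1]
```

>>> arm_command(commands=[0.058, -0.119, 0.022, 0, 0, 0.5, 1, 0.058, -0.119, 0.022, 0, 0, 0.5, 1, 0.058, -0.119, 0.022, 0, 0, 0.5, 1, 0.058, -0.119, 0.022, 0, 0, 0.5, 1, 0.058, -0.119, 0.022, 0, 0, 0.5, 1])

```text
t: 1.5
eef_pos: [0.5696, -0.1374, 0.2043]
tool_rot: [0.004, 0.984, -0.029, 0.174]
contact_force: [-1.3, -1.5, -0.3]
gripper_width: 0.996
grasp_force: 0.0
```

```bash
python3 -c "
from h import *
c=snap('wrist','w1');print(c['pose'].round(3).tolist(),c['camera_matrix'][0])
R=Rt(-3,20)
cmd(np.array([.63,-.132,.046])-R.apply([0,0,1])*.17,R)"
```

```text
[[-0.058, -0.998, 0.024, 0.585], [-0.998, 0.058, -0.0, -0.139], [-0.001, -0.024, -1.0, 0.401], [0.0, 0.0, 0.0, 1.0]] [332.33730166   0.         318.75045491]
eef [ 0.5692 -0.1388  0.2043] t 1.55 cmd [ 0.0025 -0.01   -0.0006] [ 0.07 -0.01 -0.47] F [-0.6 -0.5  0.3]
```

View pics/w1.png

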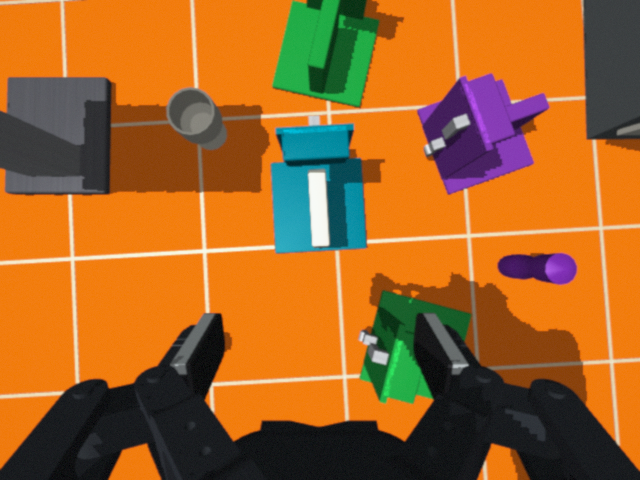

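```bash
python3 -c "
from h import *
c=dict(np.load('pics/w1.npz'));im=c['img'];h=cv2.cvtColor(im,cv2.COLOR_RGB2HSV)
m=cv2.inRange(h,(0,0,170),(180,60,255));x,y=300,160;mm=m[y:260,x:345]
ct=max(cv2.findContours(mm,0,1)[0],key=cv2.contourArea)
r=cv2.minAreaRect(ct+np.array([x,y],np.int32));b=cv2.boxPoints(r);print(r)
P=np.array([onz(c,*p,.062) for p in b]);print(P.round(4).tolist(),P.mean(0))
m=cv2.inRange(h,(90,100,30),(106,255,255));ct=max(cv2.findContours(m,0,1)[0],key=cv2.contourArea)
m2=m.copy();m2[:170]=0;m2[:,:240]=0;m2[:,400:]=0
ct=np.vstack(cv2.findContours(m2,0,1)[0]);b=cv2.boxPoints(cv2.minAreaRect(ct));print('floor',[onz(c,*p,.006).round(4).tolist() for p in b])
m=cv2.inRange(h,(0,0,20),(180,70,130))[60:210,0:125];ct=max(cv2.findContours(m,0,1)[0],key=cv2.contourArea)
a=cv2.approxPolyDP(cv2.convexHull(ct),3,True)[:,0]+[0,60];print(a.tolist());print([onz(c,*p,.012).round(4).tolist() for p in a])
"
```

```text
((318.16839599609375, 208.6427764892578), (74.16150665283203, 17.13614273071289), 86.93350982666016)
[[0.6721, -0.1321, 0.062], [0.672, -0.1497, 0.062], [0.5958, -0.1492, 0.062], [0.5959, -0.1317, 0.062]] [ 0.63395829 -0.14067521  0.062     ]
floor [[0.6914, -0.0877, 0.006], [0.6908, -0.1956, 0.006], [0.5923, -0.1947, 0.006], [0.593, -0.0874, 0.006]]
[[106, 79], [118, 125], [108, 191], [6, 191], [0, 166], [0, 112], [9, 78]]
[[0.8098, 0.1014, 0.012], [0.754, 0.0896, 0.012], [0.6763, 0.1048, 0.012], [0.6834, 0.2248, 0.012], [0.7134, 0.2308, 0.012], [0.7777, 0.2285, 0.012], [0.8179, 0.2164, 0.012]]
```

```bash
python3 -c "
from h import *
cmd([.56,.167,.25],Rt(-3.5,58))"
```

```text
eef [ 0.5692 -0.1388  0.2043] t 1.55 cmd [-0.0105 -0.3048 -0.0519] [-1.000e-01  3.799e+01 -3.000e-02] F [-0.6 -0.5  0.3]
```

>>> arm_command(commands=[-0.01, -0.05, -0.05, 0, 0, 0, 1, -0.01, -0.1, -0.05, 0, 8, 0, 1, -0.01, -0.15, -0.05, 0, 16, 0, 1, -0.01, -0.2, -0.05, 0, 24, 0, 1, -0.01, -0.25, -0.05, 0, 32, 0, 1, -0.01, -0.305, -0.052, 0, 38, 0, 1, -0.01, -0.305, -0.052, 0, 38, 0, 1, -0.01, -0.305, -0.052, 0, 38, 0, 1])

```text
t: 2.35
eef_pos: [0.5584, 0.0337, 0.2887]
tool_rot: [0.029, 0.912, -0.043, 0.406]
contact_force: [-0.2, -0.7, 3.2]
gripper_width: 0.998
grasp_force: 0.0
```

>>> arm_command(commands=[0, 0, 0, 0, 0, 0, 1, 0, 0, 0, 0, 0, 0, 1])

```text
t: 2.55
eef_pos: [0.5575, 0.035, 0.289]
tool_rot: [0.031, 0.913, -0.04, 0.406]
contact_force: [-0.2, -1.4, 0.5]
gripper_width: 1.001
grasp_force: 0.0
```

```bash
python3 -c "
from h import *
c=snap('wrist','w2');print(c['pose'].round(3).tolist())
cmd([.56,.167,.25],Rt(-3.5,58))"
```

```text
[[-0.099, -0.868, 0.486, 0.479], [-0.995, 0.074, -0.069, 0.047], [0.024, -0.49, -0.871, 0.47], [0.0, 0.0, 0.0, 1.0]]
eef [0.5577 0.0344 0.2889] t 2.6 cmd [-0.0341 -0.1329  0.0161] [ 2.5  10.03 -0.33] F [-0.  -1.4  0. ]
```

View pics/w2.png

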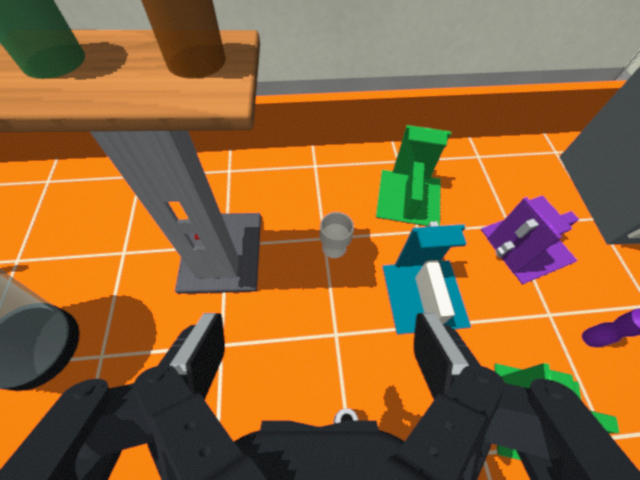

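>>> arm_command(commands=[-0.01, -0.05, 0.016, 0.6, 2, 0, 1, -0.02, -0.1, 0.016, 1.2, 4, 0, 1, -0.034, -0.133, 0.016, 2.5, 10, 0, 1, -0.034, -0.133, 0.016, 2.5, 10, 0, 1, -0.034, -0.133, 0.016, 2.5, 10, 0, 1, -0.034, -0.133, 0.016, 2.5, 10, 0, 1, -0.034, -0.133, 0.016, 2.5, 10, 0, 1])

```text
t: 3.3
eef_pos: [0.5591, 0.1561, 0.3149]
tool_rot: [0.008, 0.897, -0.021, 0.442]
contact_force: [-0.1, -0.0, -0.1]
gripper_width: 0.999
grasp_force: 0.0
```

```bash
python3 -c "
from h import *
c=snap('wrist','w3');print(c['pose'].round(3).tolist())
o,K=c['pose'],c['camera_matrix']
def pr(p): q=o[:3,:3].T@(np.array(p)-o[:3,3]);return K@q/q[2]
R=Ro.from_euler('z',-3.5,degrees=True)
for n,p in dict(lo=(-.02,0,.1),up=(-.02,0,.198),b=(-.042,0,.305),bl=(-.042,.1,.305),br=(-.042,-.1,.305)).items(): print(n,pr(R.apply(p)+[.718,.168,0]).round(1))
u,v=pr(R.apply((-.02,0,.12))+[.718,.168,0])[:2].astype(int)
im=c['img'][:,:,::-1];a=im[0:300,max(u-100,0):u+100]
cv2.imwrite('pics/w3c.png',cv2.resize(a,None,fx=2,fy=2,interpolation=cv2.INTER_CUBIC));print(max(u-100,0))
cmd([.56,.167,.25],Rt(-3.5,58))"
```

```text
[[-0.046, -0.83, 0.556, 0.466], [-0.999, 0.041, -0.021, 0.159], [-0.005, -0.556, -0.831, 0.489], [0.0, 0.0, 0.0, 1.0]]
lo [305.  266.4   1. ]
up [301.6 221.4   1. ]
b [294.1 160.4   1. ]
bl [171.5 159.6   1. ]
br [417.8 161.3   1. ]
204
eef [0.5592 0.1564 0.3149] t 3.35 cmd [-0.0513 -0.0103  0.0399] [-0.93  5.54  0.28] F [-0.2 -0.5  0.2]
```

View pics/w3c.png

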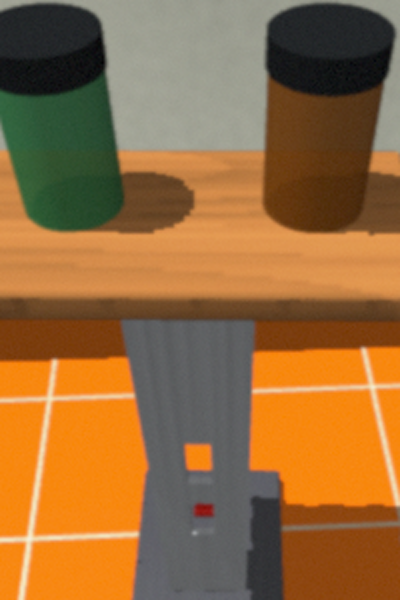

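```bash
python3 -c "
from h import *
c=dict(np.load('pics/w3.npz'));im=c['img']
g=im.astype(int)
R=Ro.from_euler('z',-3.5,degrees=True);n=R.apply([1,0,0]);p0=np.array([.718,.168,0])
def onf(u,v):
    o,d=ray(c,u,v);s=n@(p0+R.apply([-.02,0,0])-o)/(n@d);return R.inv().apply(o+d*s-p0)
for v in (180,200,215,225,230,247,255,262): 
    print(v, ['%d:%d,%d,%d'%(u,*g[v,u]) for u in range(292,314)] if v in(228,255) else '')
    s=(g[v,:,0]>150)&(g[v,:,2]<60)|(g[v,:,0]-g[v,:,2]>80)
    e=np.abs(np.diff(cv2.GaussianBlur(im[v:v+1],(3,1),0)[0].astype(int).sum(1)));k=[u for u in range(255,345) if e[u]>60 and e[u]==e[u-2:u+3].max()]
    print([(u+.5,onf(u+.5,v).round(4)[1:].tolist()) for u in k])
"
```

```text
180 
[]
200 
[]
215 
[]
225 
[]
230 
[]
247 
[]
255 ['292:95,96,98', '293:94,97,98', '294:96,98,98', '295:95,96,98', '296:94,95,96', '297:92,93,94', '298:93,94,97', '299:92,87,88', '300:110,77,78', '301:134,53,54', '302:144,34,33', '303:145,27,22', '304:145,23,20', '305:146,25,19', '306:146,29,25', '307:145,27,23', '308:145,25,23', '309:142,38,36', '310:127,62,61', '311:108,86,87', '312:97,97,96', '313:91,93,94']
[]
262 
[]
```

```bash
python3 -c "
from h import *
c=dict(np.load('pics/w3.npz'));g=c['img'].astype(int)
R=Ro.from_euler('z',-3.5,degrees=True);n=R.apply([1,0,0]);p0=np.array([.718,.168,0])
def onf(u,v):
    o,d=ray(c,u,v);s=n@(p0+R.apply([-.02,0,0])-o)/(n@d);return R.inv().apply(o+d*s-p0)
for v in (185,205,224,228,232,241,250,264):
    e=np.abs(np.diff(g[v],axis=0)).sum(1);e=np.convolve(e,[1,1,1],'same')
    k=[u for u in range(255,345) if e[u]>50 and e[u]==e[u-3:u+4].max()]
    print(v,[(u+.5,*onf(u+.5,v).round(4)[1:]) for u in k])
" | sed 's/np.float64//g'
```

```text
185 [(268.5, (0.0296), (0.2545)), (329.5, (-0.0299), (0.2551))]
205 [(272.5, (0.0292), (0.2252)), (329.5, (-0.0305), (0.2259))]
224 [(275.5, (0.0297), (0.1929)), (296.5, (0.0059), (0.1932)), (308.5, (-0.0076), (0.1934)), (328.5, (-0.0301), (0.1938))]
228 [(276.5, (0.0294), (0.1855)), (296.5, (0.0064), (0.1858)), (309.5, (-0.0085), (0.186)), (328.5, (-0.0303), (0.1864))]
232 [(277.5, (0.0291), (0.1778)), (296.5, (0.0069), (0.1781)), (309.5, (-0.0083), (0.1784)), (328.5, (-0.0304), (0.1787))]
241 [(275.5, (0.0335), (0.1594)), (344.5, (-0.0501), (0.1609))]
250 [(274.5, (0.037), (0.1396)), (329.5, (-0.0324), (0.1409))]
264 [(273.5, (0.0423), (0.1053)), (329.5, (-0.0332), (0.1069)), (344.5, (-0.0533), (0.1073))]
```

```bash
python3 -c "
from h import *
R=Rt(-.3,30);z=R.apply([0,0,1]);G=np.array([.6345,-.1405,.046])
cmd(G+z*(.019-.12),R)"
```

```text
eef [0.5592 0.1564 0.3149] t 3.35 cmd [-0.1194  0.2961  0.1399] [  1.28 -22.47  -1.92] F [-0.2 -0.5  0.2]
```

>>> arm_command(commands=[-0.02, 0.05, 0.02, 0, -4, 0, 1, -0.04, 0.1, 0.045, 0, -8, 0, 1, -0.06, 0.15, 0.07, 0.6, -12, -1, 1, -0.08, 0.2, 0.095, 1, -16, -1.5, 1, -0.1, 0.25, 0.12, 1.3, -20, -1.9, 1, -0.119, 0.296, 0.14, 1.3, -22.5, -1.9, 1, -0.119, 0.296, 0.14, 1.3, -22.5, -1.9, 1, -0.119, 0.296, 0.14, 1.3, -22.5, -1.9, 1])

```text
t: 4.15
eef_pos: [0.5823, -0.1463, 0.1288]
tool_rot: [0.0, 0.967, -0.008, 0.255]
contact_force: [-0.0, -0.1, -0.9]
gripper_width: 0.998
grasp_force: 0.0
```

>>> arm_command(commands=[0, 0, 0, 0, 0, 0, 1])

```text
t: 4.25
eef_pos: [0.5843, -0.1398, 0.1327]
tool_rot: [-0.001, 0.966, -0.003, 0.258]
contact_force: [0.4, 0.4, 0.8]
gripper_width: 0.998
grasp_force: 0.0
```

```bash
python3 -c "
from h import *
R=Rt(-.3,30);z=R.apply([0,0,1]);G=np.array([.6345,-.1405,.046])
cmd(G+z*(.019-.12),R)"
```

```text
eef [ 0.5843 -0.1398  0.1327] t 4.25 cmd [ 0.0001  0.0004 -0.0008] [-0.11  0.11 -0.14] F [0.4 0.4 0.8]
```

```bash
python3 -c "
from h import *
c=snap('wrist','w4');h=cv2.cvtColor(c['img'],cv2.COLOR_RGB2HSV)
m=cv2.inRange(h,(0,0,150),(180,60,255));m[:, :220]=0;m[:,420:]=0
ct=max(cv2.findContours(m,0,1)[0],key=cv2.contourArea);b=cv2.boxPoints(cv2.minAreaRect(ct))
print(b.tolist(),[onz(c,*p,.062).round(4).tolist() for p in b])
for v in range(int(b[:,1].min())+12,int(b[:,1].max())-8,15):
    k=np.where(m[v]>0)[0];print(v,onz(c,k[0],v,.062).round(4),onz(c,k[-1]+1,v,.062).round(4))
"
```

```text
[[308.9999694824219, 186.99996948242188], [329.9999694824219, 186.99996948242188], [329.9999694824219, 275.9999694824219], [308.9999694824219, 275.9999694824219]] [[0.6721, -0.1322, 0.062], [0.672, -0.1501, 0.062], [0.596, -0.1491, 0.062], [0.5961, -0.1321, 0.062]]
198 [ 0.6623 -0.1322  0.062 ] [ 0.6621 -0.1508  0.062 ]
213 [ 0.6493 -0.0962  0.062 ] [ 0.6489 -0.1498  0.062 ]
228 [ 0.6361 -0.1322  0.062 ] [ 0.636  -0.1496  0.062 ]
243 [ 0.6234 -0.1322  0.062 ] [ 0.6232 -0.1503  0.062 ]
258 [ 0.6109 -0.1321  0.062 ] [ 0.6107 -0.1501  0.062 ]
```

>>> arm_command(commands=[0, 0.0015, 0.04, 0, 0, 0, 1, 0, 0.0015, 0.08, 0, 0, 0, 1, 0, 0.0015, 0.12, 0, 0, 0, 1, 0, 0.0015, 0.12, 0, 0, 0, 1, 0, 0.0015, 0.12, 0, 0, 0, 0.3, 0, 0.0015, 0.12, 0, 0, 0, 0, 0, 0.0015, 0.12, 0, 0, 0, 0, 0, 0.0015, 0.12, 0, 0, 0, 0], force=70)

```text
t: 5.1
eef_pos: [0.6455, -0.1413, 0.0319]
tool_rot: [0.001, 0.966, -0.002, 0.26]
contact_force: [-0.1, -0.7, -0.0]
gripper_width: 0.329
grasp_force: 0.0
```

>>> arm_command(commands=[0, 0, 0, 0, 0, 0, 0, 0, 0, 0, 0, 0, 0, 0, 0, 0, 0, 0, 0, 0, 0])

```text
t: 5.4
eef_pos: [0.6454, -0.1412, 0.0315]
tool_rot: [0.001, 0.966, -0.002, 0.26]
contact_force: [-6.0, -1.6, 9.5]
gripper_width: 0.093
grasp_force: 68.7
```

>>> arm_command(commands=[0.01, 0, -0.0173, 0, 0, 0, 0, 0.02, 0, -0.0346, 0, 0, 0, 0, 0.03, 0, -0.052, 0, 0, 0, 0, 0.04, 0, -0.0693, 0, 0, 0, 0, 0.05, 0, -0.0866, 0, 0, 0, 0, 0.05, 0, -0.0866, 0, 0, 0, 0, 0.05, 0, -0.0866, 0, 0, 0, 0])

```text
t: 6.1
eef_pos: [0.6451, -0.1413, 0.1305]
tool_rot: [0.0, 0.966, -0.003, 0.259]
contact_force: [-0.4, -0.1, 0.3]
gripper_width: 0.0
grasp_force: 0.0
```

```bash
python3 -c "
from h import *
c=snap('side','s5');w=snap('wrist','w5')
a=cv2.resize(c['img'][230:390,220:430,::-1],(420,320));b=cv2.resize(w['img'][80:400,160:480,::-1],(320,320))
cv2.imwrite('pics/l5.png',np.hstack([a,b]))
cmd([.6,-.14,.1],Rt(-.3,30))"
```

```text
eef [ 0.6445 -0.1409  0.1293] t 6.2 cmd [-0.0532 -0.0007  0.0032] [-0.06  0.06  0.01] F [ 0.4  0.6 -0.4]
```

View pics/l5.png

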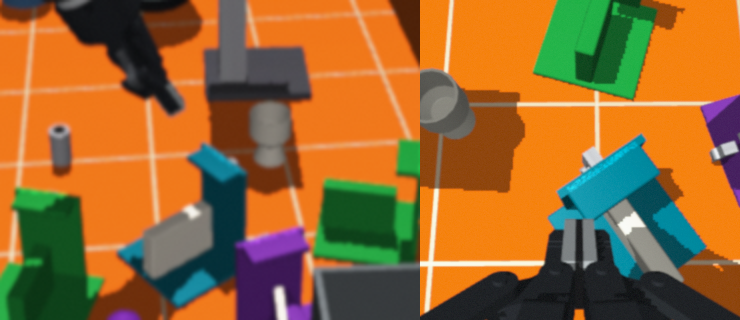

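>>> arm_command(commands=[0, 0, -0.04, 0, 0, 0, 0, -0.02, 0, -0.08, 0, 0, 0, 0, -0.05, 0.02, -0.08, 0, -8, 0, 1, -0.05, 0.02, -0.08, 0, -10, 0, 1, -0.05, 0.02, -0.08, 0, -10, 0, 1])

```text
t: 6.7
eef_pos: [0.5625, -0.1611, 0.1745]
tool_rot: [-0.0, 0.985, -0.003, 0.174]
contact_force: [0.0, 0.6, -0.4]
gripper_width: 0.507
grasp_force: 0.0
```

```bash
python3 -c "
from h import *
w=snap('wrist','w6');print(get_obs()['eef_pos'])"
```

```text
[ 0.56225353 -0.16011138  0.17413333]
```

View pics/w6.png

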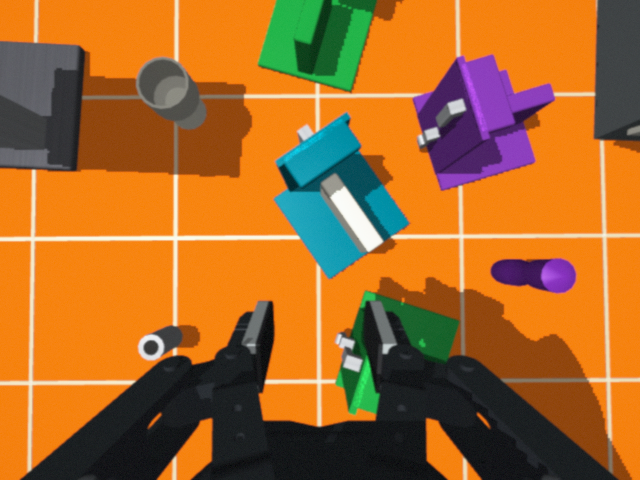

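```bash
cat > rib.py <<'E'
from h import *
def rib(f):
    c=dict(np.load(f'pics/{f}.npz'));h=cv2.cvtColor(c['img'],cv2.COLOR_RGB2HSV)
    m=cv2.inRange(h,(0,0,215),(180,40,255));m[:120]=0;m[300:]=0;m[:,:250]=0;m[:,:250]=0;m[:,420:]=0
    ct=max(cv2.findContours(m,0,1)[0],key=cv2.contourArea);r=cv2.minAreaRect(ct)
    P=np.array([onz(c,*p,.062) for p in cv2.boxPoints(r)]);print('rib',r,P.round(4)[:,:2].tolist(),P.mean(0).round(4))
    t=cv2.inRange(h,(88,90,30),(108,255,255));t[:100]=0;t[300:]=0;t[:,:250]=0;t[:,430:]=0
    ct=np.vstack(cv2.findContours(t,0,1)[0]);a=cv2.approxPolyDP(cv2.convexHull(ct),3,True)[:,0]
    print('teal',[(p.tolist(),onz(c,*p,.006).round(4)[:2].tolist()) for p in a])
rib('w6')
E
python3 rib.py
```

```text
rib ((355.81878662109375, 218.52682495117188), (67.8323974609375, 17.941179275512695), 55.00798034667969) [[0.6344, -0.1713], [0.644, -0.1851], [0.5918, -0.2209], [0.5823, -0.2071]] [ 0.6131 -0.1961  0.062 ]
teal [([346, 113], [0.7369, -0.1925]), ([407, 224], [0.613, -0.2586]), ([328, 277], [0.5553, -0.1713]), ([275, 200], [0.6405, -0.1134]), ([276, 161], [0.6838, -0.1146])]
```

```bash
python3 -c "
from h import *
R=Rt(34.4,22);z=R.apply([0,0,1]);y=np.radians(34.4);G=np.array([.6745-.068*np.cos(y),-.1541-.068*np.sin(y),.038]);print(G)
cmd(G+z*(.019-.11),R)"
```

```text
[ 0.61839228 -0.19251776  0.038     ]
eef [ 0.5623 -0.1601  0.1741] t 6.75 cmd [0.0088 0.0516 0.0582] [ 12.34   1.84 -32.37] F [-0.5  1.2 -0.6]
```

>>> arm_command(commands=[0.009, 0.03, 0, 3, 0.5, -8, 1, 0.009, 0.052, 0, 6, 1, -16, 1, 0.009, 0.052, 0, 9, 1.4, -24, 1, 0.009, 0.052, 0.03, 12.3, 1.8, -32.4, 1, 0.009, 0.052, 0.058, 12.3, 1.8, -32.4, 1, 0.009, 0.052, 0.058, 12.3, 1.8, -32.4, 1, 0.009, 0.052, 0.058, 12.3, 1.8, -32.4, 1])

```text
t: 7.45
eef_pos: [0.5899, -0.2105, 0.1229]
tool_rot: [-0.056, 0.938, 0.291, 0.181]
contact_force: [0.4, 0.8, 0.9]
gripper_width: 1.001
grasp_force: 0.0
```

```bash
python3 -c "
from h import *
R=Rt(34.4,22);z=R.apply([0,0,1]);G=np.array([.6184,-.1925,.038])
cmd(G+z*(.019-.11),R)
c=snap('wrist','w7');h=cv2.cvtColor(c['img'],cv2.COLOR_RGB2HSV)
m=cv2.inRange(h,(0,0,150),(180,50,255));m[:100]=0;m[330:]=0
ct=[k for k in cv2.findContours(m,0,1)[0] if cv2.contourArea(k)>300]
for k in ct:
    r=cv2.minAreaRect(k);P=np.array([onz(c,*p,.062) for p in cv2.boxPoints(r)]);print(np.round(r[0],1),np.round(r[1],1),round(r[2],1),P[:,:2].round(4).tolist())
"
```

```text
eef [ 0.5899 -0.2105  0.1229] t 7.45 cmd [-0.0005  0.0012  0.0003] [-0.05  0.11  0.1 ] F [0.4 0.8 0.9]
[ 39.5 231. ] [28. 29.] 90.0 [[0.4996, 0.0057], [0.5124, -0.013], [0.4949, -0.0262], [0.4821, -0.0076]]
[320.5 243. ] [82. 21.] 90.0 [[0.6355, -0.1712], [0.6448, -0.1848], [0.592, -0.2209], [0.5828, -0.2075]]
[172.  156.4] [199.8 114.8] 7.9 [[0.5284, -0.0118], [0.609, 0.033], [0.6801, -0.1103], [0.5985, -0.1521]]
```

>>> arm_command(commands=[0, 0.001, 0.04, 0, 0, 0, 1, 0, 0.001, 0.08, 0, 0, 0, 1, 0, 0.001, 0.11, 0, 0, 0, 1, 0, 0.001, 0.11, 0, 0, 0, 1, 0, 0.001, 0.11, 0, 0, 0, 0.35, 0, 0.001, 0.11, 0, 0, 0, 0.3], force=50)

```text
t: 8.1
eef_pos: [0.6255, -0.1908, 0.0236]
tool_rot: [-0.055, 0.938, 0.291, 0.183]
contact_force: [-0.2, -0.1, -0.4]
gripper_width: 0.69
grasp_force: 0.0
```

>>> arm_command(commands=[0, 0, 0, 0, 0, 0, 0.3])

```text
t: 8.2
eef_pos: [0.6252, -0.1911, 0.0231]
tool_rot: [-0.055, 0.938, 0.29, 0.182]
contact_force: [0.1, -0.4, 0.8]
gripper_width: 0.517
grasp_force: 0.0
```

>>> arm_command(commands=[0, 0, 0, 0, 0, 0, 0])

```text
t: 8.3
eef_pos: [0.6248, -0.1911, 0.0223]
tool_rot: [-0.055, 0.938, 0.29, 0.182]
contact_force: [0.7, -0.8, 0.3]
gripper_width: 0.331
grasp_force: 0.0
```

>>> arm_command(commands=[0, 0, 0, 0, 0, 0, 0])

```text
t: 8.4
eef_pos: [0.6247, -0.1908, 0.0221]
tool_rot: [-0.055, 0.938, 0.29, 0.182]
contact_force: [-3.0, -1.6, 4.8]
gripper_width: 0.191
grasp_force: 48.6
```

>>> arm_command(commands=[0, 0, 0, 0, 0, 0, 0])

```text
t: 8.5
eef_pos: [0.6247, -0.1908, 0.0221]
tool_rot: [-0.055, 0.938, 0.29, 0.182]
contact_force: [-3.9, -0.1, 7.1]
gripper_width: 0.188
grasp_force: 48.9
```

>>> arm_command(commands=[0, 0, 0, 0, 0, 0, 0])

```text
t: 8.6
eef_pos: [0.6247, -0.1908, 0.0221]
tool_rot: [-0.055, 0.938, 0.29, 0.182]
contact_force: [-3.9, -2.0, 7.5]
gripper_width: 0.188
grasp_force: 48.9
```

>>> arm_command(commands=[0.0019, 0, -0.0046, 0, 0, 0, 0, 0.0037, 0, -0.0093, 0, 0, 0, 0])

```text
t: 8.8
eef_pos: [0.6238, -0.1903, 0.031]
tool_rot: [-0.056, 0.938, 0.29, 0.181]
contact_force: [0.4, -0.2, -2.4]
gripper_width: 0.184
grasp_force: 49.0
```

>>> arm_command(commands=[0.0019, 0, -0.0046, 0, 0, 0, 0, 0.0037, 0, -0.0093, 0, 0, 0, 0, 0.0056, 0, -0.0139, 0, 0, 0, 0])

```text
t: 9.1
eef_pos: [0.6243, -0.1901, 0.0464]
tool_rot: [-0.056, 0.938, 0.291, 0.181]
contact_force: [0.2, 0.8, -2.2]
gripper_width: 0.189
grasp_force: 49.0
```

>>> arm_command(commands=[0.006, 0, -0.015, 0, 0, 0, 0, 0.012, 0, -0.03, 0, 0, 0, 0, 0.018, 0, -0.045, 0, 0, 0, 0, 0.024, 0, -0.06, 0, 0, 0, 0, 0.03, 0, -0.075, 0, 0, 0, 0, 0.03, 0, -0.075, 0, 0, 0, 0])

```text
t: 9.7
eef_pos: [0.626, -0.1902, 0.1302]
tool_rot: [-0.055, 0.938, 0.291, 0.183]
contact_force: [0.4, 0.2, -3.0]
gripper_width: 0.188
grasp_force: 49.1
```

```bash
cat > pred.py <<'E'
from h import *
# tool pose at grasp and shelf pose at grasp -> shelf in tool
Q=[-0.055,0.938,0.29,0.182];Tg=(Ro.from_quat(Q[1:]+Q[:1]),np.array([.6247,-.1908,.0221]))
Sg=(Ro.from_euler('z',34.4,degrees=True),np.array([.6745,-.1541,0]))
rel=(Tg[0].inv()*Sg[0],Tg[0].inv().apply(Sg[1]-Tg[1]))
def shelf(o):
    q=o['tool_rot'];C=Ro.from_quat([q[1],q[2],q[3],q[0]]);return C*rel[0],C.apply(rel[1])+o['eef_pos']
def tool_for(S,p):
    R=S*rel[0].inv();return p-R.apply(rel[1]),R
POST=Ro.from_euler('z',-3.5,degrees=True);SEAT=np.array([.698,.1687,.07])
def go(dx,dy,dz,pitch=0):
    p,R=tool_for(POST*Ro.from_euler('y',pitch,degrees=True),SEAT+POST.apply([dx,dy,dz]));o=get_obs()
    S,x=shelf(o);print('shelf in seat',(POST.inv().apply(x-SEAT)*1000).round(1),(POST.inv()*S).as_euler('xyz',degrees=True).round(1));cmd(p,R,o)
def proj(c,P):
    q=(np.atleast_2d(P)-c['pose'][:3,3])@c['pose'][:3,:3];k=q@c['camera_matrix'].T;return k[:,:2]/k[:,2:]
E
python3 -c "
from pred import *
c=snap('wrist','w8');S,x=shelf(get_obs())
L=np.array([[-.106,.009,.062],[-.106,-.009,.062],[-.03,.03,.11],[-.03,-.03,.11],[0,.03,.11],[0,-.03,.11],[-.11,.055,.006],[-.11,-.055,.006],[.013,.005,.1],[.013,-.005,.1]])
print(proj(c,S.apply(L)+x).round(0).tolist())
h=cv2.cvtColor(c['img'],cv2.COLOR_RGB2HSV)
t=cv2.inRange(h,(88,90,30),(108,255,255));ct=max(cv2.findContours(t,0,1)[0],key=cv2.contourArea);print(cv2.approxPolyDP(ct,3,True)[:,0].tolist())
go(-.06,0,.03)
"
```

```text
[[294.0, 382.0], [333.0, 382.0], [223.0, 201.0], [400.0, 201.0], [224.0, 115.0], [399.0, 115.0], [228.0, 359.0], [401.0, 358.0], [299.0, 93.0], [325.0, 93.0]]
[[418, 113], [216, 115], [216, 130], [232, 151], [232, 195], [236, 200], [234, 360], [254, 355], [265, 341], [271, 315], [283, 310], [288, 298], [299, 298], [299, 216], [304, 212], [332, 212], [337, 216], [338, 298], [349, 297], [353, 308], [367, 315], [374, 343], [384, 355], [404, 357], [399, 199], [403, 195], [402, 152], [418, 129]]
shelf in seat [  -3.5 -323.1   36.3] [-0. -0. 38.]
eef [ 0.625  -0.1904  0.1284] t 9.75 cmd [ 0.1516 -0.3282  0.0668] [-14.15  -0.13  35.23] F [-0.7 -0.7 -3.4]
```

```bash
cat >> pred.py <<'E'
rel=(Rt(0,22).inv(),rel[1]*[1,0,1])
E
python3 -c "
from pred import *
c=dict(np.load('pics/side.npz'));print('blender',onz(c,297,228,0),'mug',onz(c,232,232,0), rel[1])
go(-.06,0,.03)"
```

```text
blender [0.6224223  0.40933252 0.        ] mug [0.42427498 0.40445211 0.        ] [ 0.04910545 -0.          0.04357567]
shelf in seat [  -2.1 -324.9   36.3] [-0.2  0.1 37.9]
eef [ 0.625  -0.1904  0.1284] t 9.75 cmd [ 0.1528 -0.3299  0.0674] [-14.03  -0.    35.21] F [-0.7 -0.7 -3.4]
```

>>> arm_command(commands=[0.015, -0.033, 0.007, -1.4, 0, 3.5, 0, 0.03, -0.066, 0.0135, -2.8, 0, 7, 0, 0.046, -0.099, 0.02, -4.2, 0, 10.6, 0, 0.061, -0.132, 0.027, -5.6, 0, 14.1, 0, 0.076, -0.165, 0.034, -7, 0, 17.6, 0, 0.092, -0.198, 0.04, -8.4, 0, 21.1, 0, 0.107, -0.231, 0.047, -9.8, 0, 24.6, 0, 0.107, -0.231, 0.047, -9.8, 0, 24.6, 0])

```text
t: 10.55
eef_pos: [0.5884, 0.0775, 0.124]
tool_rot: [-0.016, 0.979, 0.075, 0.191]
contact_force: [0.5, -0.0, -1.3]
gripper_width: 0.189
grasp_force: 49.3
```

```bash
python3 -c "
from pred import *
go(-.06,0,.03)"
```

```text
shelf in seat [-43.4 -84.6  32.1] [ 0.2 -0.  12.3]
eef [0.5884 0.0775 0.124 ] t 10.55 cmd [ 0.0021 -0.0994  0.0034] [-4.76 -0.03 11.31] F [ 0.5 -0.  -1.3]
```

>>> arm_command(commands=[0.001, -0.033, 0.001, -1.6, 0, 3.8, 0, 0.002, -0.066, 0.002, -3.2, 0, 7.5, 0, 0.002, -0.099, 0.003, -4.8, 0, 11.3, 0, 0.002, -0.099, 0.003, -4.8, 0, 11.3, 0, 0.002, -0.099, 0.003, -4.8, 0, 11.3, 0])

```text
t: 11.05
eef_pos: [0.5784, 0.1667, 0.1202]
tool_rot: [0.009, 0.981, -0.034, 0.189]
contact_force: [0.6, -1.3, -2.6]
gripper_width: 0.186
grasp_force: 49.4
```

```bash
python3 -c "
from pred import *
w=snap('wrist','w9');s=snap('scene','s9');d=snap('side','d9')
b=s['img'][200:380,270:400,::-1];a=d['img'][130:330,250:420,::-1];wi=w['img'][60:330,190:450,::-1]
cv2.imwrite('pics/m9.png',np.hstack([cv2.resize(x,(266,400),interpolation=cv2.INTER_CUBIC) for x in (wi,b,a)]))
go(-.06,0,.023)
L=np.array([[-.03,.03,.11],[-.03,-.03,.11],[0,.035,.11],[0,-.035,.11],[-.11,.055,.006],[-.11,-.055,.006]])
S,x=shelf(get_obs());print(proj(w,S.apply(L)+x).round(1).tolist())
print('board/face',proj(w,POST.apply([[-.042,.1,.305],[-.042,-.1,.305],[-.02,.03,.2],[-.02,-.03,.2]])+[.718,.1675,0]).round(1).tolist())
h=cv2.cvtColor(w['img'],cv2.COLOR_RGB2HSV)
t=cv2.inRange(h,(88,90,30),(108,255,255));ct=max(cv2.findContours(t,0,1)[0],key=cv2.contourArea);print(cv2.approxPolyDP(ct,3,True)[:,0].tolist())
"
```

```text
shelf in seat [-56.4 -14.3  27.8] [-0.3  0.2 -0.9]
eef [0.5792 0.1628 0.12  ] t 11.2 cmd [-0.0054 -0.0131  0.0032] [ 0.62  0.17 -0.77] F [ 0.3 -0.9 -2.4]
[[239.7, 194.1], [420.1, 195.2], [226.7, 106.3], [433.9, 107.5], [236.8, 355.6], [411.1, 356.8]]
board/face [[-1872.9, -1471.9], [2019.9, -1413.6], [209.5, -29.8], [371.4, -30.8]]
[[418, 113], [217, 115], [217, 130], [233, 153], [234, 360], [254, 356], [264, 343], [272, 314], [284, 309], [288, 298], [299, 299], [299, 216], [303, 213], [336, 215], [338, 296], [350, 298], [353, 308], [367, 315], [372, 338], [382, 354], [396, 359], [404, 356], [399, 200], [403, 196], [403, 150], [418, 129]]
```

View pics/m9.png

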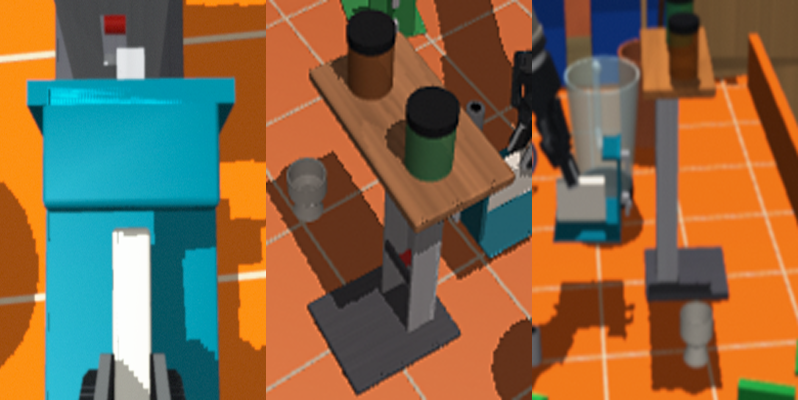

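>>> arm_command(commands=[0, 0, 0, 0, 0, 0, 0, 0, 0, 0, 0, 0, 0, 0])

```text
t: 11.4
eef_pos: [0.5795, 0.1634, 0.1207]
tool_rot: [0.009, 0.981, -0.038, 0.19]
contact_force: [-0.1, 0.3, -3.1]
gripper_width: 0.187
grasp_force: 49.4
```

```bash
python3 -c "
from pred import *
go(-.025,0,.023)
w=snap('wrist','w10')
L=np.array([[0,.035,.11],[0,-.035,.11],[.013,.005,.1],[.013,-.005,.1]])
S,x=shelf(get_obs());print(proj(w,S.apply(L)+x).round(1).tolist())
g=w['img'].astype(int)
m=((g[:,:,0]>110)&(g[:,:,1]<60)&(g[:,:,2]<60)).astype(np.uint8);m[:,:250]=0;m[:,400:]=0
k,l,st,ce=cv2.connectedComponentsWithStats(m);print([(st[i].tolist(),ce[i].round(1).tolist()) for i in range(1,k) if st[i,4]>20])
print('nose pred',proj(w,POST.apply([[-.01,0,.102],[-.02,0,.198],[-.02,.0075,.198],[-.02,-.0075,.198],[-.02,0,.16]])+[.718,.1675,0]).round(1).tolist())
for v in range(62,112,8): print(v,' '.join('%d'%(a.sum()//3) for a in g[v,270:370:3]))
"
```

```text
shelf in seat [-56.1 -13.6  28.6] [-0.2  0.1 -0.9]
eef [0.5795 0.1634 0.1207] t 11.4 cmd [ 0.0265 -0.013   0.0167] [ 0.57  0.11 -0.79] F [-0.1  0.3 -3.1]
[[213.2, 110.0], [420.8, 109.9], [303.6, 88.5], [330.7, 88.5]]
[([286, 73, 21, 11, 199], [295.6, 78.0])]
nose pred [[296.2, 89.4], [280.5, -20.5], [260.7, -20.2], [300.4, -20.7], [289.0, 46.2]]
62 74 69 69 72 71 74 71 70 72 73 73 72 72 73 71 71 71 72 70 71 73 73 71 70 72 73 59 58 55 57 55 65 98 135
70 72 72 71 72 74 73 72 71 71 70 70 72 73 72 68 71 74 71 69 71 71 70 73 73 71 71 59 57 58 59 58 62 84 85
78 74 71 69 70 100 94 66 66 66 68 67 67 76 72 72 73 72 73 71 72 73 70 72 72 71 63 58 57 57 58 58 62 79 84
86 73 69 72 69 75 105 81 80 90 89 92 89 87 72 71 69 72 73 70 70 73 74 73 72 72 58 60 55 58 60 59 63 92 94
94 75 75 75 73 72 100 109 110 108 108 111 139 228 228 226 221 221 224 225 225 179 73 72 71 66 58 58 56 57 58 57 59 83 83
102 74 75 74 74 73 93 123 126 121 119 122 149 228 230 227 221 222 223 225 226 196 73 73 71 61 58 59 57 60 58 59 57 84 83
110 73 77 74 74 73 74 76 74 73 70 70 117 229 229 227 221 222 225 224 225 198 74 72 70 57 59 58 52 58 59 58 57 83 86
```

>>> arm_command(commands=[0, -0.0135, 0, 0.5, 0.1, -0.8, 0, 0.0135, -0.0135, 0.008, 0.5, 0.1, -0.8, 0, 0.0265, -0.0135, 0.0167, 0.5, 0.1, -0.8, 0, 0.0265, -0.0135, 0.0167, 0.5, 0.1, -0.8, 0, 0.0265, -0.0135, 0.0167, 0.5, 0.1, -0.8, 0, 0.0265, -0.0135, 0.0167, 0.5, 0.1, -0.8, 0])

```text
t: 12.05
eef_pos: [0.6107, 0.1761, 0.1149]
tool_rot: [0.006, 0.981, -0.029, 0.19]
contact_force: [0.4, -1.1, -1.9]
gripper_width: 0.184
grasp_force: 49.4
```

```bash
python3 -c "
from pred import *
go(-.01,0.0005,.023)
w=snap('wrist','w11');g=w['img'].astype(int)
m=((g[:,:,0]>110)&(g[:,:,1]<60)&(g[:,:,2]<60)).astype(np.uint8);m[:,:250]=0;m[:,400:]=0
k,l,st,ce=cv2.connectedComponentsWithStats(m);print([(st[i].tolist(),ce[i].round(1).tolist()) for i in range(1,k) if st[i,4]>20])
print('slot pred',proj(w,POST.apply([[-.02,.0075,.165],[-.02,-.0075,.165],[-.02,0.03,.165],[-.02,-.03,.165]])+[.718,.1675,0]).round(1).tolist())
for v in range(30,112,10): print(v,' '.join('%d'%(a.sum()//3) for a in g[v,270:370:3]))
"
```

```text
shelf in seat [-25.7   2.2  22.8] [-0.1  0.   0.1]
eef [0.6107 0.1761 0.1149] t 12.05 cmd [0.0146 0.0016 0.0058] [0.02 0.03 0.12] F [ 0.4 -1.1 -1.9]
[]
slot pred [[306.6, 94.3], [339.5, 94.4], [257.2, 94.2], [388.9, 94.5]]
30 71 72 73 72 76 75 72 72 73 71 71 73 72 73 72 72 72 71 73 74 72 74 72 75 72 75 77 77 74 71 72 70 74 75
40 69 71 73 73 74 73 76 76 72 70 68 72 75 72 74 77 74 73 74 72 72 70 72 73 72 75 77 74 73 73 71 74 76 74
50 69 71 71 73 74 74 78 73 74 71 70 90 140 135 139 138 142 235 195 140 137 134 138 140 139 78 74 73 71 71 73 74 76 74
60 72 71 73 72 75 73 75 73 73 72 72 69 106 106 107 107 104 108 109 108 108 108 109 109 88 74 76 71 72 72 76 75 76 74
70 75 72 71 73 74 74 74 74 75 75 72 72 104 108 108 109 105 108 109 108 109 108 111 107 75 76 74 72 72 73 75 75 73 72
80 76 74 71 73 74 75 74 77 75 75 73 71 94 109 109 109 107 110 110 109 110 108 111 99 76 73 72 73 73 75 76 72 69 70
90 73 76 75 71 73 71 72 75 75 73 73 74 78 90 90 92 90 89 88 91 89 91 93 77 76 73 74 75 73 73 73 71 72 75
100 75 73 75 73 75 73 72 73 76 74 74 84 126 128 127 122 122 125 124 126 123 116 116 86 76 72 74 75 73 73 70 70 73 75
110 71 74 74 76 74 72 75 75 76 75 75 102 220 222 219 222 226 227 228 228 200 75 75 76 73 73 74 75 76 73 73 74 73 74
```

>>> arm_command(commands=[0, 0.002, 0, 0, 0, 0.1, 0, 0, 0.002, 0, 0, 0, 0.1, 0, 0.005, 0.002, 0.002, 0, 0, 0.1, 0, 0.0093, 0.002, 0.0037, 0, 0, 0.1, 0, 0.0093, 0.002, 0.0037, 0, 0, 0.1, 0, 0.0093, 0.002, 0.0037, 0, 0, 0.1, 0])

```text
t: 12.7
eef_pos: [0.6211, 0.1734, 0.1152]
tool_rot: [0.006, 0.981, -0.03, 0.191]
contact_force: [-0.0, -0.4, -2.2]
gripper_width: 0.184
grasp_force: 49.4
```

```bash
python3 -c "
from pred import *
go(0,0,.023)
w=snap('wrist','w12');g=w['img'].astype(int)
for v in range(60,125,6): print(v,' '.join('%d'%(a.sum()//3) for a in g[v,285:360:2]))
"
```

```text
shelf in seat [-15.1  -0.   23.2] [-0. -0. -0.]
eef [0.6211 0.1734 0.1152] t 12.7 cmd [0.014  0.     0.0059] [ 0.01 -0.   -0.02] F [-0.  -0.4 -2.2]
60 71 73 74 72 74 72 73 74 73 77 75 77 77 75 74 71 73 74 73 75 75 74 74 76 76 75 74 72 78 78 77 74 72 74 74 75 75 73
66 75 75 69 72 71 73 73 74 74 77 76 75 75 75 73 73 73 74 76 74 75 72 75 75 76 75 74 75 77 76 78 71 73 73 75 75 74 75
72 76 74 74 71 71 72 75 74 75 72 76 77 73 77 76 72 74 75 72 75 76 73 71 75 76 75 75 77 78 75 75 73 74 74 74 74 74 77
78 75 74 73 74 71 71 76 105 112 111 112 109 109 109 109 108 108 111 111 109 110 110 109 111 113 111 86 77 77 77 74 74 75 72 77 73 75 77
84 75 74 73 73 68 73 72 101 111 113 112 112 110 110 111 109 110 113 113 108 111 113 111 110 113 109 84 77 75 74 75 72 73 74 76 76 77 78
90 75 76 76 73 72 72 73 86 111 111 111 110 110 111 111 111 111 114 114 110 113 114 112 112 115 105 77 77 77 73 72 73 75 76 75 75 77 76
96 75 77 76 73 74 72 72 77 107 117 127 130 131 129 127 124 123 124 124 127 127 129 130 117 115 96 77 77 75 75 73 75 76 71 76 76 77 75
102 77 75 75 75 74 72 72 73 98 111 128 130 130 128 124 123 123 125 124 126 126 129 126 111 109 85 78 76 75 75 74 75 76 76 78 77 76 75
108 76 77 75 76 74 74 72 75 67 76 126 130 131 130 128 123 124 125 126 127 128 126 125 83 59 73 77 78 72 73 74 75 77 77 76 75 76 73
114 62 65 60 64 63 64 64 65 64 72 73 75 74 72 74 72 75 68 66 68 68 69 68 68 65 64 64 64 61 61 62 61 66 63 61 59 64 59
120 60 60 59 60 60 60 61 63 59 62 59 63 61 63 62 60 61 60 58 62 63 63 62 62 58 62 60 59 61 59 61 60 63 59 63 59 62 62
```

>>> arm_command(commands=[0.0035, 0, 0.0015, 0, 0, 0, 0, 0.007, 0, 0.003, 0, 0, 0, 0, 0.0105, 0, 0.0044, 0, 0, 0, 0, 0.0126, 0, 0.0053, 0, 0, 0, 0, 0.0126, 0, 0.0053, 0, 0, 0, 0])

```text
t: 13.25
eef_pos: [0.635, 0.1725, 0.115]
tool_rot: [0.006, 0.981, -0.03, 0.191]
contact_force: [-1.0, -0.5, -1.9]
gripper_width: 0.185
grasp_force: 49.4
```

```bash
python3 -c "
from pred import *
go(0,0,.023)"
```

```text
shelf in seat [-1.2 -0.1 23. ] [-0. -0. -0.]
eef [0.635  0.1725 0.115 ] t 13.25 cmd [ 0.0011 -0.0001  0.0005] [ 0.02 -0.01 -0.02] F [-1.  -0.5 -1.9]
```

>>> arm_command(commands=[0.001, 0, 0.0004, 0, 0, 0, 0, 0.0019, 0, 0.0008, 0, 0, 0, 0, 0.0019, 0, 0.0008, 0, 0, 0, 0])

```text
t: 13.55
eef_pos: [0.6365, 0.1725, 0.1149]
tool_rot: [0.006, 0.981, -0.03, 0.191]
contact_force: [-1.0, 0.7, -2.1]
gripper_width: 0.186
grasp_force: 49.5
```

>>> arm_command(commands=[0.001, 0, 0.0004, 0, 0, 0, 0, 0.0019, 0, 0.0008, 0, 0, 0, 0, 0.0019, 0, 0.0008, 0, 0, 0, 0])

```text
t: 13.85
eef_pos: [0.6371, 0.1729, 0.1142]
tool_rot: [0.006, 0.981, -0.03, 0.19]
contact_force: [-6.3, 0.4, -1.7]
gripper_width: 0.185
grasp_force: 49.7
```

>>> arm_command(commands=[-0.002, 0, 0.0024, 0, 0, 0, 0, -0.0031, 0, 0.0052, 0, 0, 0, 0, -0.0039, 0, 0.0079, 0, 0, 0, 0, -0.0039, 0, 0.0079, 0, 0, 0, 0])

```text
t: 14.25
eef_pos: [0.6371, 0.1725, 0.1053]
tool_rot: [0.006, 0.981, -0.03, 0.19]
contact_force: [-4.6, -0.2, -3.0]
gripper_width: 0.187
grasp_force: 49.6
```

>>> arm_command(commands=[-0.0006, 0, 0.0014, 0, 0, 0, 0, -0.0011, 0, 0.0028, 0, 0, 0, 0, -0.0011, 0, 0.0028, 0, 0, 0, 0])

```text
t: 14.55
eef_pos: [0.6365, 0.1729, 0.1029]
tool_rot: [0.006, 0.981, -0.029, 0.19]
contact_force: [-11.0, -0.6, 4.9]
gripper_width: 0.188
grasp_force: 50.7
```

>>> arm_command(commands=[0, 0, 0, 0, 0, 0, 0.3, 0, 0, 0, 0, 0, 0, 0.5, 0, 0, 0, 0, 0, 0, 0.7, 0, 0, 0, 0, 0, 0, 0.7, 0, 0, 0, 0, 0, 0, 0.7])

```text
t: 15.05
eef_pos: [0.6385, 0.1723, 0.1034]
tool_rot: [0.006, 0.981, -0.03, 0.191]
contact_force: [0.3, 0.4, 0.1]
gripper_width: 0.699
grasp_force: 0.0
```

```bash
python3 -c "
from pred import *
w=snap('wrist','w13');h=cv2.cvtColor(w['img'],cv2.COLOR_RGB2HSV)
t=cv2.inRange(h,(88,90,30),(108,255,255));ct=max(cv2.findContours(t,0,1)[0],key=cv2.contourArea);print(cv2.approxPolyDP(cv2.convexHull(ct),3,True)[:,0].tolist())
L=np.array([[-.03,.03,.11],[-.03,-.03,.11],[0,.035,.11],[0,-.035,.11],[-.11,.055,.006],[-.11,-.055,.006]])
print(proj(w,POST.apply(L)+SEAT+[0,0,.011]).round(0).tolist())
go(0,0,.011)"
```

```text
[[419, 126], [401, 305], [386, 356], [252, 358], [235, 309], [216, 127]]
[[228.0, 205.0], [408.0, 204.0], [214.0, 117.0], [421.0, 117.0], [231.0, 362.0], [405.0, 361.0]]
shelf in seat [ 2.1 -0.1 11.4] [-0. -0. -0.]
eef [0.6384 0.1723 0.1033] t 15.1 cmd [-0.0021 -0.0001 -0.0005] [ 0.02 -0.03 -0.  ] F [ 0.  -0.8 -1. ]
```

>>> arm_command(commands=[0, 0, -0.03, 0, 0, 0, 0.7, 0, 0, -0.06, 0, 0, 0, 0.7, 0, 0, -0.09, 0, 0, 0, 0.7, 0, 0, -0.12, 0, 0, 0, 0.5, 0, 0, -0.13, 0, 7, 0, 0.2, 0, 0, -0.13, 0, 14, 0, 0, 0, 0, -0.13, 0, 23, 0, 0, 0, 0, -0.13, 0, 23, 0, 0])

```text
t: 15.9
eef_pos: [0.5917, 0.1679, 0.1983]
tool_rot: [0.035, 0.962, -0.02, 0.269]
contact_force: [0.5, 0.2, 0.2]
gripper_width: -0.002
grasp_force: 0.0
```

>>> arm_command(commands=[0, 0, 0, 0, 0, 0, 0, 0, 0, 0, 0, 0, 0, 0])

```text
t: 16.1
eef_pos: [0.5914, 0.1705, 0.1985]
tool_rot: [0.034, 0.962, -0.019, 0.269]
contact_force: [-0.0, 0.6, -0.5]
gripper_width: 0.006
grasp_force: 0.0
```

```bash
python3 -c "
from pred import *
w=snap('wrist','w14');h=cv2.cvtColor(w['img'],cv2.COLOR_RGB2HSV)
t=cv2.inRange(h,(88,90,30),(108,255,255));ct=max(cv2.findContours(t,0,1)[0],key=cv2.contourArea);print(cv2.approxPolyDP(ct,2.5,True)[:,0].tolist())
L=np.array([[-.03,.03,.11],[-.03,-.03,.11],[0,.035,.11],[0,-.035,.11],[-.11,.055,.006],[-.11,-.055,.006]])
for z in (0,.008,.011): print(z,proj(w,POST.apply(L)+SEAT+[0,0,z]).round(0).tolist())
cmd(SEAT+POST.apply([-.013,0,.11+.011+.025]),Rt(-3.5,45))"
```

```text
[[263, 130], [263, 150], [271, 187], [253, 190], [248, 298], [363, 300], [361, 192], [345, 189], [354, 174], [361, 135]]
0 [[267.0, 174.0], [354.0, 177.0], [262.0, 135.0], [360.0, 138.0], [248.0, 301.0], [364.0, 302.0]]
0.008 [[266.0, 169.0], [356.0, 172.0], [261.0, 128.0], [362.0, 132.0], [246.0, 300.0], [365.0, 301.0]]
0.011 [[266.0, 167.0], [356.0, 170.0], [260.0, 126.0], [363.0, 130.0], [246.0, 300.0], [366.0, 301.0]]
eef [0.5917 0.1699 0.1987] t 16.15 cmd [ 0.0887 -0.0039  0.0334] [ 2.28 13.69  2.18] F [ 0.8 -0.6 -0.4]
```

```bash
python3 -c "
from pred import *
L=np.array([[-.03,.03,.11],[-.03,-.03,.11],[0,.035,.11],[0,-.035,.11],[-.11,.055,.006],[-.11,-.055,.006],[-.11,.055,0],[-.11,-.055,0],[0,-.055,0]])
for n in('side','scene'):
    w=snap(n,n+'15');h=cv2.cvtColor(w['img'],cv2.COLOR_RGB2HSV)
    t=cv2.inRange(h,(86,90,30),(108,255,255))
    k,l,st,ce=cv2.connectedComponentsWithStats(t)
    for i in range(1,k):
        if st[i,4]>60:
            ct=cv2.findContours((l==i).astype(np.uint8),0,1)[0][0];print(n,st[i,4],cv2.approxPolyDP(ct,1.5,True)[:,0].tolist())
    for z in (0,.011): print(z,proj(w,POST.apply(L)+SEAT+[0,0,z]).round(1).tolist())
"
```

```text
side 132 [[293, 158], [295, 163], [294, 170], [303, 170], [303, 159]]
side 757 [[222, 200], [219, 203], [222, 229], [226, 232], [237, 232], [243, 229], [243, 202], [236, 198]]
side 131 [[317, 201], [317, 211], [325, 211], [328, 216], [326, 201]]
side 501 [[328, 219], [328, 230], [319, 233], [319, 242], [317, 244], [290, 245], [288, 243], [288, 253], [329, 251]]
0 [[316.8, 204.7], [317.2, 215.3], [328.3, 203.6], [329.2, 216.0], [287.8, 235.5], [286.6, 256.6], [287.9, 237.4], [286.7, 258.6], [329.6, 257.7]]
0.011 [[316.7, 200.9], [317.1, 211.4], [328.3, 199.8], [329.2, 212.1], [287.7, 231.9], [286.4, 252.9], [287.8, 233.9], [286.5, 255.0], [329.6, 254.1]]
scene 833 [[355, 327], [359, 333], [362, 333], [398, 314], [386, 300], [359, 313], [361, 297], [357, 299]]
scene 1519 [[518, 328], [506, 327], [501, 329], [492, 345], [496, 354], [495, 371], [502, 375], [502, 380], [505, 380], [509, 375], [516, 373], [533, 348], [530, 337]]
0 [[367.8, 294.6], [352.6, 275.7], [357.3, 301.8], [340.0, 279.4], [398.4, 315.4], [371.7, 283.3], [398.0, 316.9], [371.5, 284.8], [333.7, 302.5]]
0.011 [[368.2, 291.4], [352.9, 272.6], [357.7, 298.7], [340.2, 276.2], [399.0, 312.7], [372.2, 280.5], [398.7, 314.2], [371.9, 282.0], [333.9, 299.8]]
```

>>> arm_command(commands=[-0.01, 0, -0.02, 1.2, 7, 1.1, 0, 0.02, -0.002, 0, 2.3, 13.7, 2.2, 0, 0.055, -0.004, 0.01, 2.3, 13.7, 2.2, 0, 0.075, -0.004, 0.02, 2.3, 13.7, 2.2, 0, 0.0887, -0.004, 0.033, 2.3, 13.7, 2.2, 0, 0.0887, -0.004, 0.033, 2.3, 13.7, 2.2, 0, 0.0887, -0.004, 0.033, 2.3, 13.7, 2.2, 0])

```text
t: 16.95
eef_pos: [0.6863, 0.1688, 0.2226]
tool_rot: [0.016, 0.926, -0.03, 0.377]
contact_force: [4.2, 14.3, -0.3]
gripper_width: -0.0
grasp_force: 0.0
```

```bash
python3 -c "
from pred import *
o=get_obs();print(POST.inv().apply(o['eef_pos']-SEAT)*1000)
cmd(SEAT+POST.apply([-.013,0,.11+.011+.012]),Rt(-3.5,45))"
```

```text
[-11.7287102   -0.62030851 152.56880108]
eef [0.6863 0.1688 0.2226] t 16.95 cmd [-0.0146 -0.0007  0.0131] [0.51 0.65 0.04] F [ 4.2 14.3 -0.3]
```

>>> arm_command(commands=[-0.0, 0, 0, 0, 0, 0, 0])

```text
t: 17.05
eef_pos: [0.6876, 0.169, 0.2237]
tool_rot: [0.016, 0.925, -0.03, 0.378]
contact_force: [0.4, 0.2, -0.2]
gripper_width: -0.0
grasp_force: 0.0
```

>>> arm_command(commands=[-0.005, 0, 0.003, 0.5, 0.6, 0, 0, -0.01, 0, 0.007, 0.5, 0.6, 0, 0, -0.0148, 0, 0.0106, 0.5, 0.6, 0, 0, -0.0148, 0, 0.0106, 0.5, 0.6, 0, 0])

```text
t: 17.45
eef_pos: [0.683, 0.1723, 0.2142]
tool_rot: [0.014, 0.928, -0.029, 0.371]
contact_force: [0.1, -0.5, -0.1]
gripper_width: -0.001
grasp_force: 0.0
```

>>> arm_command(commands=[-0.0028, 0, 0.0028, 0, 0, 0, 0, -0.0057, 0, 0.0057, 0, 0, 0, 0, -0.0057, 0, 0.0057, 0, 0, 0, 0])

```text
t: 17.75
eef_pos: [0.6837, 0.1734, 0.2101]
tool_rot: [0.016, 0.929, -0.029, 0.369]
contact_force: [-0.3, -0.6, 0.0]
gripper_width: -0.002
grasp_force: 0.0
```

```bash
python3 -c "
from pred import *
o=get_obs();print(POST.inv().apply(o['eef_pos']-SEAT)*1000,np.round(o['q'],3),np.round(o['joint_vel'],2))
cmd(SEAT+POST.apply([-.013,0,.11+.011+.008]),Rt(-3.5,43))"
```

```text
[-14.58023918   3.8366061  140.09787104] [-1.252  0.347  0.86   2.145  0.865  0.17  -2.958] [-0.01 -0.    0.01  0.    0.    0.   -0.  ]
eef [0.6837 0.1734 0.2101] t 17.75 cmd [-0.0065  0.0037  0.0092] [ 0.49 -0.34  0.16] F [-0.3 -0.6  0. ]
```

```bash
python3 -c "
from pred import *
cmd(SEAT+POST.apply([-.013,0,.138]),Rt(-3.5,37))"
```

```text
eef [0.6837 0.1734 0.2101] t 17.75 cmd [-0.0003  0.0038  0.0026] [ 0.5  -6.34  0.14] F [-0.3 -0.6  0. ]
```

>>> arm_command(commands=[0, 0.001, 0, 0.2, -2, 0, 0, 0, 0.002, 0, 0.4, -4, 0, 0, 0, 0.0038, 0, 0.5, -6.3, 0, 0, 0, 0.0038, 0.0026, 0.5, -6.3, 0, 0, 0, 0.0038, 0.0026, 0.5, -6.3, 0, 0])

```text
t: 18.25
eef_pos: [0.6856, 0.1686, 0.2083]
tool_rot: [0.01, 0.948, -0.029, 0.318]
contact_force: [-0.6, -0.6, 0.3]
gripper_width: 0.006
grasp_force: 0.0
```

```bash
python3 -c "
from pred import *
o=get_obs();print(POST.inv().apply(o['eef_pos']-SEAT)*1000,np.round(o['q'],3),np.round(o['joint_vel'],2))
cmd(SEAT+POST.apply([-.013,0,.127]),Rt(-3.5,37))"
```

```text
[-12.32970279  -0.90001085 138.34580884] [-0.912  0.28   0.493  2.053  0.602  0.325 -2.629] [-0.04  0.01  0.02  0.02  0.    0.    0.  ]
eef [0.6856 0.1686 0.2083] t 18.25 cmd [-0.0074 -0.0009  0.0086] [ 0.05 -0.11  0.05] F [-0.6 -0.6  0.3]
```

>>> arm_command(commands=[-0.0025, 0, 0.003, 0, 0, 0, 0, -0.0048, -0.001, 0.006, 0, 0, 0, 0, -0.0048, -0.001, 0.006, 0, 0, 0, 0])

```text
t: 18.55
eef_pos: [0.6841, 0.1712, 0.1994]
tool_rot: [0.011, 0.948, -0.027, 0.317]
contact_force: [0.3, 0.2, 0.1]
gripper_width: -0.003
grasp_force: 0.0
```

>>> arm_command(commands=[-0.0012, 0, 0.0016, 0, 0, 0, 0, -0.0024, 0, 0.0032, 0, 0, 0, 0, -0.0024, 0, 0.0032, 0, 0, 0, 0])

```text
t: 18.85
eef_pos: [0.6849, 0.1705, 0.1965]
tool_rot: [0.01, 0.948, -0.028, 0.317]
contact_force: [0.9, 0.1, 0.1]
gripper_width: -0.003
grasp_force: 0.0
```

>>> arm_command(commands=[-0.0012, 0, 0.0016, 0, 0, 0, 0, -0.0018, 0, 0.0024, 0, 0, 0, 0, -0.0018, 0, 0.0024, 0, 0, 0, 0])

```text
t: 19.15
eef_pos: [0.6851, 0.1703, 0.1937]
tool_rot: [0.01, 0.948, -0.028, 0.318]
contact_force: [-0.1, -0.1, 0.1]
gripper_width: -0.001
grasp_force: 0.0
```

>>> arm_command(commands=[-0.0012, 0, 0.0016, 0, 0, 0, 0, -0.0018, 0, 0.0024, 0, 0, 0, 0, -0.0018, 0, 0.0024, 0, 0, 0, 0])

```text
t: 19.45
eef_pos: [0.685, 0.1703, 0.1906]
tool_rot: [0.01, 0.948, -0.028, 0.318]
contact_force: [0.0, -0.3, -0.7]
gripper_width: -0.003
grasp_force: 0.0
```

>>> arm_command(commands=[-0.0012, 0, 0.0016, 0, 0, 0, 0, -0.0018, 0, 0.0024, 0, 0, 0, 0, -0.0018, 0, 0.0024, 0, 0, 0, 0])

```text
t: 19.75
eef_pos: [0.685, 0.1704, 0.1876]
tool_rot: [0.01, 0.948, -0.028, 0.318]
contact_force: [-0.3, 0.3, -0.4]
gripper_width: 0.002
grasp_force: 0.0
```

```bash
python3 -c "
from pred import *
o=get_obs();print(POST.inv().apply(o['eef_pos']-SEAT)*1000)
for n,f in(('side','s20'),('scene','c20'),('wrist','w20')):
    w=snap(n,f);h=cv2.cvtColor(w['img'],cv2.COLOR_RGB2HSV)
    t=cv2.inRange(h,(86,90,30),(108,255,255))
    k,l,st,ce=cv2.connectedComponentsWithStats(t)
    for i in range(1,k):
        if st[i,4]>60:
            ct=cv2.findContours((l==i).astype(np.uint8),0,1)[0][0];print(n,st[i,4],cv2.approxPolyDP(ct,1.5,True)[:,0].tolist())
L=np.array([[-.03,.03,.11],[-.03,-.03,.11],[0,.035,.11],[0,-.035,.11],[-.11,.055,.006],[-.11,-.055,.006],[-.013,0,.11]])
for z in (0,.011): print(z,proj(w,POST.apply(L)+SEAT+[0,0,z]).round(1).tolist())
"
```

```text
[-13.03096067   0.87529159 117.62325889]
side 757 [[224, 199], [219, 203], [222, 229], [226, 232], [237, 232], [244, 225], [242, 214], [243, 202], [235, 198]]
side 130 [[317, 201], [317, 211], [325, 211], [328, 216], [326, 201]]
side 493 [[328, 219], [328, 230], [319, 233], [319, 242], [317, 244], [290, 245], [288, 243], [288, 253], [329, 251]]
scene 833 [[355, 327], [359, 333], [362, 333], [398, 314], [386, 300], [359, 313], [361, 297], [357, 299]]
scene 1522 [[518, 328], [506, 327], [501, 329], [492, 345], [496, 354], [495, 371], [502, 375], [502, 380], [505, 380], [509, 375], [516, 373], [533, 348], [530, 337]]
wrist 7650 [[263, 266], [262, 273], [269, 282], [269, 292], [265, 295], [259, 295], [255, 353], [258, 360], [268, 359], [279, 353], [285, 343], [288, 316], [294, 310], [303, 309], [306, 298], [332, 298], [335, 309], [343, 309], [349, 315], [353, 343], [359, 353], [369, 359], [380, 359], [382, 346], [379, 295], [373, 295], [370, 292], [370, 283], [378, 273], [376, 265], [270, 264]]
0 [[269.5, 312.9], [369.9, 313.1], [263.8, 264.4], [375.7, 264.6], [251.8, 428.4], [386.3, 428.6], [319.7, 285.0]]
0.011 [[266.8, 310.3], [372.8, 310.5], [260.9, 259.4], [378.7, 259.7], [249.2, 431.2], [389.0, 431.3], [319.8, 281.0]]
```

>>> arm_command(commands=[-0.0012, 0, 0.0016, 0, 0, 0, 0, -0.0018, 0, 0.0024, 0, 0, 0, 0, -0.0018, 0, 0.0024, 0, 0, 0, 0])

```text
t: 20.2
eef_pos: [0.685, 0.1703, 0.1846]
tool_rot: [0.01, 0.948, -0.028, 0.318]
contact_force: [-0.2, 0.5, -0.7]
gripper_width: -0.002
grasp_force: 0.0
```

>>> arm_command(commands=[-0.0012, 0, 0.0016, 0, 0, 0, 0, -0.0018, 0, 0.0024, 0, 0, 0, 0, -0.0018, 0, 0.0024, 0, 0, 0, 0])

```text
t: 20.5
eef_pos: [0.6851, 0.1703, 0.1816]
tool_rot: [0.01, 0.948, -0.028, 0.318]
contact_force: [0.4, -0.5, 0.0]
gripper_width: 0.001
grasp_force: 0.0
```

```bash
python3 -c "
from pred import *
w=snap('wrist','w21');o=get_obs();q=o['tool_rot'];C=Ro.from_quat([q[1],q[2],q[3],q[0]])
for d in ([0,0,0],[0,0,-.01],[0,0,-.019],[0.011,0,0],[-.011,0,0]): print(d,proj(w,C.apply(d)+o['eef_pos']).round(1))
L=np.array([[0,.035,.11],[0,-.035,.11],[-.03,.03,.11],[-.03,-.03,.11],[0,.055,.006],[0,-.055,.006]])
for z in(0,.005,.011):print(proj(w,POST.apply(L)+SEAT+[0,0,z]).round(1).tolist())
h=cv2.cvtColor(w['img'],cv2.COLOR_RGB2HSV);t=cv2.inRange(h,(86,90,30),(108,255,255));ct=max(cv2.findContours(t,0,1)[0],key=cv2.contourArea);print(cv2.approxPolyDP(ct,1.5,True)[:,0].tolist())
g=w['img']
for v in range(250,340,4): print(v,g[v,270].tolist(),g[v,319].tolist(),g[v,300].tolist())
"
```

```text
[0, 0, 0] [[318.2 281.9]]
[0, 0, -0.01] [[318.2 289.3]]
[0, 0, -0.019] [[318.2 296.6]]
[0.011, 0, 0] [[318.2 264.6]]
[-0.011, 0, 0] [[318.2 298.7]]
[[262.1, 261.5], [377.2, 261.7], [267.9, 311.3], [371.4, 311.5], [258.3, 293.5], [379.9, 293.7]]
[[260.8, 259.2], [378.7, 259.4], [266.6, 310.1], [372.8, 310.3], [257.4, 292.4], [380.9, 292.6]]
[[259.1, 256.2], [380.5, 256.4], [265.0, 308.6], [374.5, 308.8], [256.2, 291.1], [382.1, 291.3]]
[[261, 263], [260, 270], [268, 281], [268, 290], [265, 293], [258, 293], [254, 354], [258, 360], [268, 359], [279, 353], [285, 342], [289, 315], [294, 310], [302, 310], [306, 298], [332, 298], [335, 309], [343, 309], [349, 315], [353, 342], [360, 354], [367, 359], [380, 359], [383, 354], [380, 294], [371, 291], [371, 281], [379, 271], [378, 262], [269, 261]]
250 [85, 86, 87] [87, 88, 89] [85, 85, 88]
254 [85, 88, 91] [116, 119, 121] [88, 87, 90]
258 [90, 91, 94] [118, 119, 121] [89, 89, 91]
262 [21, 82, 94] [27, 84, 95] [21, 83, 92]
266 [0, 79, 91] [0, 77, 90] [0, 78, 92]
270 [2, 78, 93] [0, 79, 91] [10, 82, 95]
274 [1, 77, 90] [2, 80, 93] [0, 80, 92]
278 [8, 81, 92] [11, 82, 93] [6, 82, 94]
282 [0, 77, 91] [2, 82, 96] [9, 81, 94]
286 [3, 80, 91] [6, 82, 94] [1, 80, 93]
290 [6, 80, 94] [25, 160, 181] [11, 118, 134]
294 [33, 180, 203] [30, 172, 197] [33, 178, 201]
298 [39, 184, 206] [28, 150, 172] [33, 180, 203]
302 [44, 188, 210] [32, 34, 35] [34, 179, 202]
306 [46, 188, 213] [35, 35, 36] [41, 183, 206]
310 [42, 180, 202] [32, 36, 34] [40, 65, 73]
314 [9, 111, 129] [33, 36, 37] [38, 43, 47]
318 [41, 182, 206] [32, 35, 38] [38, 41, 43]
322 [35, 180, 202] [32, 35, 37] [45, 50, 53]
326 [39, 184, 206] [37, 37, 39] [46, 52, 58]
330 [41, 183, 205] [35, 35, 35] [43, 45, 49]
334 [42, 185, 208] [35, 34, 35] [49, 52, 57]
338 [43, 183, 208] [36, 35, 36] [65, 68, 72]
```

>>> arm_command(commands=[0.003, 0.001, 0.002, 0, 0, 0, 0, 0.0056, 0.001, 0.0042, 0, 0, 0, 0, 0.0072, 0.001, 0.0054, 0, 0, 0, 0, 0.0072, 0.001, 0.0054, 0, 0, 0, 0])

```text
t: 20.95
eef_pos: [0.6946, 0.1686, 0.182]
tool_rot: [0.01, 0.948, -0.028, 0.318]
contact_force: [0.4, 0.6, -0.5]
gripper_width: 0.002
grasp_force: 0.0
```

>>> arm_command(commands=[-0.0012, 0, 0.0016, 0, 0, 0, 0, -0.0024, 0, 0.0032, 0, 0, 0, 0, -0.0024, 0, 0.0032, 0, 0, 0, 0])

```text
t: 21.25
eef_pos: [0.6938, 0.1688, 0.1773]
tool_rot: [0.01, 0.948, -0.028, 0.317]
contact_force: [-0.4, -0.7, -0.1]
gripper_width: 0.004
grasp_force: 0.0
```

>>> arm_command(commands=[-0.0012, 0, 0.0016, 0, 0, 0, 0, -0.0018, 0, 0.0024, 0, 0, 0, 0, -0.0018, 0, 0.0024, 0, 0, 0, 0])

```text
t: 21.55
eef_pos: [0.694, 0.1688, 0.1746]
tool_rot: [0.01, 0.948, -0.028, 0.318]
contact_force: [-0.8, -0.4, -0.1]
gripper_width: -0.002
grasp_force: 0.0
```

>>> arm_command(commands=[-0.0012, 0, 0.0016, 0, 0, 0, 0, -0.0018, 0, 0.0024, 0, 0, 0, 0, -0.0018, 0, 0.0024, 0, 0, 0, 0])

```text
t: 21.85
eef_pos: [0.694, 0.1688, 0.1716]
tool_rot: [0.01, 0.948, -0.028, 0.318]
contact_force: [0.3, -0.2, 0.1]
gripper_width: -0.002
grasp_force: 0.0
```

>>> arm_command(commands=[-0.0012, 0, 0.0016, 0, 0, 0, 0, -0.0018, 0, 0.0024, 0, 0, 0, 0, -0.0018, 0, 0.0024, 0, 0, 0, 0])

```text
t: 22.15
eef_pos: [0.694, 0.1688, 0.1686]
tool_rot: [0.01, 0.948, -0.028, 0.318]
contact_force: [-0.4, -0.5, 0.0]
gripper_width: -0.002
grasp_force: 0.0
```

```bash
python3 -c "
from pred import *
w=snap('wrist','w22');g=w['img'];o=get_obs();print(o['eef_pos'],o['contact_force'])
for v in range(240,330,3): print(v,[g[v,u].sum()//3 for u in (270,306,312,319,325,331)])
"
```

```text
[0.69409536 0.16878676 0.16875779] [0.44200803 0.34806099 0.00645983]
240 [np.uint64(86), np.uint64(89), np.uint64(91), np.uint64(88), np.uint64(88), np.uint64(92)]
243 [np.uint64(88), np.uint64(90), np.uint64(90), np.uint64(89), np.uint64(90), np.uint64(90)]
246 [np.uint64(92), np.uint64(88), np.uint64(90), np.uint64(90), np.uint64(88), np.uint64(91)]
249 [np.uint64(92), np.uint64(89), np.uint64(90), np.uint64(88), np.uint64(87), np.uint64(89)]
252 [np.uint64(91), np.uint64(90), np.uint64(91), np.uint64(88), np.uint64(89), np.uint64(89)]
255 [np.uint64(89), np.uint64(89), np.uint64(90), np.uint64(89), np.uint64(89), np.uint64(90)]
258 [np.uint64(88), np.uint64(89), np.uint64(89), np.uint64(87), np.uint64(90), np.uint64(89)]
261 [np.uint64(88), np.uint64(94), np.uint64(97), np.uint64(95), np.uint64(94), np.uint64(92)]
264 [np.uint64(89), np.uint64(117), np.uint64(128), np.uint64(123), np.uint64(125), np.uint64(93)]
267 [np.uint64(89), np.uint64(109), np.uint64(127), np.uint64(122), np.uint64(124), np.uint64(87)]
270 [np.uint64(85), np.uint64(101), np.uint64(116), np.uint64(112), np.u
[... 1178 characters left out ...]
]
309 [np.uint64(150), np.uint64(156), np.uint64(157), np.uint64(38), np.uint64(156), np.uint64(156)]
312 [np.uint64(154), np.uint64(156), np.uint64(157), np.uint64(32), np.uint64(157), np.uint64(157)]
315 [np.uint64(153), np.uint64(157), np.uint64(158), np.uint64(38), np.uint64(156), np.uint64(158)]
318 [np.uint64(156), np.uint64(158), np.uint64(158), np.uint64(37), np.uint64(157), np.uint64(159)]
321 [np.uint64(156), np.uint64(157), np.uint64(158), np.uint64(36), np.uint64(157), np.uint64(157)]
324 [np.uint64(155), np.uint64(157), np.uint64(156), np.uint64(34), np.uint64(157), np.uint64(158)]
327 [np.uint64(99), np.uint64(159), np.uint64(158), np.uint64(39), np.uint64(157), np.uint64(158)]
```

>>> arm_command(commands=[-0.0012, 0, 0.0016, 0, 0, 0, 0, -0.0024, 0, 0.0032, 0, 0, 0, 0, -0.0024, 0, 0.0032, 0, 0, 0, 0])

```text
t: 22.5
eef_pos: [0.6942, 0.1689, 0.1648]
tool_rot: [0.01, 0.948, -0.028, 0.318]
contact_force: [-0.2, -0.1, 0.2]
gripper_width: 0.0
grasp_force: 0.3
```

>>> arm_command(commands=[-0.0012, 0, 0.0016, 0, 0, 0, 0, -0.0018, 0, 0.0024, 0, 0, 0, 0, -0.0018, 0, 0.0024, 0, 0, 0, 0])

```text
t: 22.8
eef_pos: [0.6952, 0.1696, 0.1632]
tool_rot: [0.009, 0.947, -0.028, 0.319]
contact_force: [0.3, 0.3, 4.6]
gripper_width: 0.002
grasp_force: 2.0
```

>>> arm_command(commands=[-0.0012, 0, 0.0016, 0, 0, 0, 0, -0.0018, 0, 0.0024, 0, 0, 0, 0, -0.0018, 0, 0.0024, 0, 0, 0, 0])

```text
t: 23.1
eef_pos: [0.6949, 0.1692, 0.1597]
tool_rot: [0.01, 0.948, -0.028, 0.318]
contact_force: [-0.0, 0.9, 2.0]
gripper_width: 0.001
grasp_force: 1.1
```

```bash
python3 -c "
from pred import *
w=snap('wrist','w23');g=w['img'];o=get_obs();print(o['eef_pos'],o['contact_force'])
h=cv2.cvtColor(g,cv2.COLOR_RGB2HSV);t=cv2.inRange(h,(86,90,30),(108,255,255));ct=max(cv2.findContours(t,0,1)[0],key=cv2.contourArea);print(cv2.approxPolyDP(ct,1.5,True)[:,0].tolist())
print([(v,int(g[v,275].sum()//3),int(g[v,312].sum()//3)) for v in range(260,350,4)])
L=np.array([[0,.035,.11],[0,-.035,.11],[-.03,.03,.11],[-.03,-.03,.11],[0,.055,.006],[0,-.055,.006]])
for z in(0,.011):print(proj(w,POST.apply(L)+SEAT+[0,0,z]).round(1).tolist())
"
```

```text
[0.69474844 0.169219   0.15952021] [0.0425277  0.65860561 3.73294719]
[[252, 272], [252, 280], [262, 292], [261, 301], [253, 305], [250, 352], [258, 360], [271, 358], [278, 354], [285, 342], [289, 315], [294, 310], [303, 309], [303, 301], [306, 297], [317, 299], [332, 298], [335, 309], [343, 309], [349, 315], [353, 342], [362, 356], [378, 360], [387, 352], [384, 304], [375, 302], [375, 290], [384, 280], [383, 270], [265, 269]]
[(260, 97, 133), (264, 97, 131), (268, 94, 125), (272, 62, 62), (276, 65, 65), (280, 60, 62), (284, 68, 63), (288, 60, 63), (292, 62, 61), (296, 65, 67), (300, 64, 159), (304, 98, 164), (308, 154, 165), (312, 156, 164), (316, 157, 164), (320, 158, 164), (324, 151, 164), (328, 82, 165), (332, 148, 164), (336, 150, 164), (340, 151, 178), (344, 150, 131), (348, 149, 69)]
[[253.7, 267.8], [384.3, 268.1], [259.8, 325.0], [378.0, 325.2], [252.8, 300.5], [384.8, 300.7]]
[[249.7, 262.1], [388.4, 262.4], [255.9, 322.7], [381.9, 323.0], [250.2, 298.2], [387.4, 298.4]]
```

```bash
cat > sd.py <<'E'
from pred import *
import sys
for n in('side','scene'):
    w=snap(n,n+sys.argv[1]);h=cv2.cvtColor(w['img'],cv2.COLOR_RGB2HSV)
    t=cv2.inRange(h,(86,90,30),(108,255,255))
    k,l,st,ce=cv2.connectedComponentsWithStats(t)
    for i in range(1,k):
        if st[i,4]>60 and (n=='side' and 280<ce[i][0]<340 or n=='scene' and ce[i][0]<420):
            ct=cv2.findContours((l==i).astype(np.uint8),0,1)[0][0];print(n,st[i,4],cv2.approxPolyDP(ct,1.5,True)[:,0].tolist())
o=get_obs();print(o['eef_pos'].round(4),np.round(o['contact_force'],1),round(o['t'],2))
E
python3 sd.py 24
```

```text
side 96 [[297, 158], [295, 167], [303, 170], [303, 159]]
side 622 [[326, 203], [322, 204], [317, 211], [327, 215], [327, 233], [319, 234], [319, 243], [317, 245], [290, 246], [287, 242], [288, 254], [328, 254], [328, 210]]
scene 855 [[398, 314], [387, 301], [359, 315], [360, 298], [367, 294], [357, 299], [354, 326], [362, 334]]
[0.6946 0.1691 0.1593] [ 0.8 -0.3  4. ] 23.25
```

>>> arm_command(commands=[-0.0009, 0, 0.0012, 0, 0, 0, 0, -0.0012, 0, 0.0016, 0, 0, 0, 0, -0.0012, 0, 0.0016, 0, 0, 0, 0])

```text
t: 23.55
eef_pos: [0.6935, 0.1684, 0.1561]
tool_rot: [0.011, 0.948, -0.028, 0.317]
contact_force: [-0.3, -0.5, 0.0]
gripper_width: -0.0
grasp_force: 0.1
```

>>> arm_command(commands=[-0.0009, 0, 0.0012, 0, 0, 0, 0, -0.0012, 0, 0.0016, 0, 0, 0, 0, -0.0012, 0, 0.0016, 0, 0, 0, 0])

```text
t: 23.85
eef_pos: [0.6939, 0.1686, 0.1545]
tool_rot: [0.01, 0.948, -0.028, 0.317]
contact_force: [-0.1, 0.8, 0.6]
gripper_width: -0.0
grasp_force: 0.0
```

>>> arm_command(commands=[-0.0009, 0, 0.0012, 0, 0, 0, 0, -0.0012, 0, 0.0016, 0, 0, 0, 0, -0.0012, 0, 0.0016, 0, 0, 0, 0])

```text
t: 24.15
eef_pos: [0.6943, 0.1688, 0.1529]
tool_rot: [0.01, 0.948, -0.028, 0.318]
contact_force: [-1.4, 0.8, 2.3]
gripper_width: -0.002
grasp_force: 0.7
```

>>> arm_command(commands=[-0.0009, 0, 0.0012, 0, 0, 0, 0, -0.0012, 0, 0.0016, 0, 0, 0, 0, -0.0012, 0, 0.0016, 0, 0, 0, 0])

```text
t: 24.45
eef_pos: [0.6949, 0.1691, 0.1525]
tool_rot: [0.009, 0.947, -0.028, 0.319]
contact_force: [-9.1, -0.4, 13.4]
gripper_width: -0.002
grasp_force: 7.9
```

>>> arm_command(commands=[-0.0006, 0, 0.0008, 0, 0, 0, 0, -0.0006, 0, 0.0008, 0, 0, 0, 0])

```text
t: 24.65
eef_pos: [0.6955, 0.1694, 0.1525]
tool_rot: [0.009, 0.947, -0.028, 0.319]
contact_force: [-13.0, -0.2, 18.7]
gripper_width: -0.0
grasp_force: 11.3
```

>>> arm_command(commands=[0.004, 0, -0.006, 0, 0, 0, 0, 0.008, 0, -0.012, 0, 0, 0, 0, 0, 0, -0.04, 0, 0, 0, 0, -0.02, 0, -0.08, 0, 0, 0, 0, -0.03, 0, -0.11, 0, 0, 0, 0, -0.03, 0, -0.11, 0, 0, 0, 0])

```text
t: 25.25
eef_pos: [0.6023, 0.1754, 0.2211]
tool_rot: [0.008, 0.948, -0.027, 0.318]
contact_force: [0.7, -1.3, 1.4]
gripper_width: -0.001
grasp_force: 0.0
```

```bash
python3 sd.py 26; python3 -c "
from pred import *
L=np.array([[-.03,.03,.11],[-.03,-.03,.11],[0,.035,.11],[0,-.035,.11],[-.11,.055,.006],[-.11,-.055,.006],[-.11,.055,0],[-.11,-.055,0],[0,-.055,0]])
for n in('side','scene'):
    w=dict(np.load(f'pics/{n}26.npz'))
    for z in (0,.011): print(n,z,proj(w,POST.apply(L)+SEAT+[0,0,z]).round(1).tolist())
"
```

```text
side 131 [[293, 158], [295, 162], [294, 170], [303, 170], [303, 159]]
side 623 [[326, 205], [317, 205], [318, 215], [325, 215], [328, 218], [328, 234], [319, 237], [318, 247], [290, 248], [288, 246], [288, 256], [328, 256], [328, 214]]
scene 855 [[386, 303], [359, 317], [360, 300], [367, 297], [367, 295], [357, 299], [354, 329], [359, 336], [397, 317]]
[0.6041 0.175  0.2202] [ 0.2  0.7 -0.5] 25.35
side 0 [[316.8, 204.7], [317.2, 215.3], [328.3, 203.6], [329.2, 216.0], [287.8, 235.5], [286.6, 256.6], [287.9, 237.4], [286.7, 258.6], [329.6, 257.7]]
side 0.011 [[316.7, 200.9], [317.1, 211.4], [328.3, 199.8], [329.2, 212.1], [287.7, 231.9], [286.4, 252.9], [287.8, 233.9], [286.5, 255.0], [329.6, 254.1]]
scene 0 [[367.8, 294.6], [352.6, 275.7], [357.3, 301.8], [340.0, 279.4], [398.4, 315.4], [371.7, 283.3], [398.0, 316.9], [371.5, 284.8], [333.7, 302.5]]
scene 0.011 [[368.2, 291.4], [352.9, 272.6], [357.7, 298.7], [340.2, 276.2], [399.0, 312.7], [372.2, 280.5], [398.7, 314.2], [371.9, 282.0], [333.9, 299.8]]
```

>>> arm_command(commands=[0, 0, 0, 0, 0, 0, 0, 0, 0, 0, 0, 0, 0, 0])

```text
t: 25.55
eef_pos: [0.6047, 0.1736, 0.2191]
tool_rot: [0.011, 0.948, -0.028, 0.318]
contact_force: [0.6, 1.1, 0.4]
gripper_width: 0.004
grasp_force: 0.0
```

```bash
python3 -c "
from station import hand_in
print(hand_in())"
```

```text
the job is handed in; nothing more can be done
None
```

The shelf is hooked into both slots, pressed past the catch and released; side and scene views put it at its home height and level. I handed it in at about 25.6 s and got no verdict back. The first grasp slipped and left the shelf about 5 cm away and turned some 35° on the counter; I re-gripped it, and none of the arm's moves was planned to touch the other items, though I didn't re-measure their positions afterwards.

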